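# Zero a pen-type colour probe on its reference tile

## Task

Take the pen-shaped colour probe out of its leaning stand and, with the probe's nose (not with the gripper), push the ridge of the calibration dock's stiff shutter so that it slides fully open. Then hold the probe upright with its nose resting lightly and centrally on the small round sprung tile in the well, the whole nose face on the tile, never touching the tile with the gripper or bottoming it out hard. Finish like that, still gripping the probe and holding it on the tile with the shutter open; leave the ink bottle, cup, water bottle and brush where they are.

Things in the scene. Friction and masses are not known exactly. Their poses are not given: they have to be found in the camera images.
- probe: Loose pen-shaped colour probe, round, 130 mm long, about 90 g: black rubber nose 12 mm thick for 30 mm, then a 20 mm thick barrel (dark steel to 65 mm, aluminium to the blunt end). Origin at the centre of the flat nose face, z along its axis from nose to blunt end. Starts nose down in the stand's sleeve. Centre of mass 53 mm from the nose.
- stand: Fixed black stand: foot 110 x 80 x 12 mm, with a square sleeve (31 mm outside, bore 23 mm wide, 58 mm deep) leaning 25 degrees from vertical, mouth towards the stand's -x. Origin on the table under the sleeve floor's centre, which is 20 mm up; z up. The upper 72 mm of the probe stand out; it draws out along the sleeve's axis.
- dock: Fixed grey calibration dock, 70 mm (x) by 130 mm (y) by 32 mm high, with aluminium rails along its long sides 7 mm above its top. Origin at the centre of its underside, z up. A square well, 42 x 42 mm, 18 mm deep, centred at y = -25 mm, holds the tile; the shut shutter covers it.
- shutter: Black plate, 56 mm (x) by 52 mm (y) by 4 mm, sliding on the dock, held by about 2 N friction. Origin on its top face under its ridge, 36.5 mm above the table; axes as the dock's; plate reaches 45 mm to -y, 7 mm to +y of it. Opens to the dock's +y: origin at dock y = -6 mm shut, +39 mm fully open at the end stop; starts up to 6 mm open.
- tile: Round white ceramic tile, 24 mm diameter, 4 mm thick, in the well at dock x = 0, y = -25 mm. Origin at the centre of its top face, 26 mm above the table when free (6 mm below the dock's top); z up. Sprung: sinks straight down under load, from about 0.4 N on, 2.5 mm per further newton, to a hard stop 8 mm down (about 3.5 N).
- ink_bottle: Bystander: amber glass ink jar with a black cap, 42 mm diameter, 75 mm tall, loose. Origin at the centre of its underside.
- cup: Bystander: empty white plastic cup, 70 mm across the rim, 80 mm tall, loose. Origin at the centre of its underside.
- water_bottle: Bystander: small clear drink bottle with a green cap, 64 mm diameter, 155 mm tall, loose. Origin at the centre of its underside.
- brush: Bystander: a flat paint brush with a wooden handle lying on the table, loose.
- ridge (a point): Middle of the top of the shutter's raised ridge, which is 30 mm long (x), 5 mm thick (y) and 10 mm high, above the shutter's origin. Pushing its -y side opens the shutter.
There are look-alikes about, which are no part of the job. What is shaped like the stand but red or yellow is not meant.

How it is judged:
By the outcome, as a careful person would: the job done as asked, in the order asked, and still so for the second after the job is handed in, while the arm keeps its last pose, push and grip.
It also fails if it takes over 48 s, if anything falls off the work surface, if the arm or the gripper's body presses on something with over 40 N, if the wrist force passes 120 N, or if a joint passes its speed limit or range.

## Robot

A 7-joint arm with a two-finger parallel gripper is mounted at the origin on the work surface. World frame = base frame: x ahead of the robot, y to its left, z up, the work surface at z = 0. Lengths are in m, angles in rad, forces in N, time in s.
With the tool pointing down it reaches from about 0.4 to 0.85 m from the base axis. Payload 10.4 kg.
Tool frame: the origin (TCP) lies at the very end of the fingers, on their centre line; the grasp point (between the pads) lies 19 mm behind it; z points along the fingers, y is the line along which they close (so a half turn about z gives the same grasp; the last joint's range is limited). The gripper opens to 87 mm and grips with 3 to 60 N. Pads are 19 mm wide; open, the fingers measure 117 mm over their backs; the gripper's body (75 mm by 190 mm) begins 51 mm behind the grasp point.
Start: joints at [-1.136, 0.332, -0.065, 1.46, 0.022, 1.35, -0.088], TCP at [0.276, 0.561, 0.223] pointing down, gripper open.
Joint ranges: [-2.6, 2.6], [-0.5, 2.12], [-1.47, 1.34], [0.16, 2.42], [-1.27, 4.41], [0.06, 2.06], [-2.6, 2.6]. Speed limits (rad/s): [2.22, 2.22, 2.79, 2.79, 3.14, 3.14, 3.14].

## Interface

Orientations are given as a unit quaternion [x, y, z, w].
In Python, from bench import * gives the robot as it stands.
- The arm moves only by the tool carry_out, never from a script. Its argument "deltas" is a list of rows, each an object with "hand": the finger opening in mm, from 0 to 87; "dp": the shift along the tool's x, y, z each as a share of 250 mm, from -1 to 1, a list of three; "spin": the turn about the tool's z as a share of pi rad, from -1 to 1. In form: [{"hand": hand, "dp": [dx, dy, dz], "spin": spin}, ...]. A call has 1 to 20 rows; each row is the pose to reach, as a shift and turn from the pose commanded when the call began, along the tool's axes at that moment, turning the shorter way round; what a row does not reach only later rows make up. A row lasts 1/10 s, in which the tool goes at most 50 mm and 8.59 degrees, less where a joint would pass 70% of its speed; a pose out of reach is approached as far as the arm can. A call with a number of a shift or a turn outside -1 to 1 is refused whole. A call with a gripper value outside its range is refused whole. The fingers move at their own pace and stop on an object; "force" is the grip in N (left out, the last holds). Time passes only in rows, so rows that repeat a pose let the fingers close. It gives the time, the measured TCP pose, the force, the opening and the grip force at its end, in the units of the state.
- read_state(): the state, without advancing time (a new reading comes with each control period).
- camera(name): name is "scene" or "top" or "wrist"; returns the picture (384x512x3 uint8, red, green, blue); there is no depth.
- get_calibration(name): a dict with "fx", "fy", "cx", "cy" (pixels), "k1" (the pictures are not rectified: a ray, as slopes to the right and down, at radius r is drawn at 1 + k1 r^2 times it, then the intrinsics apply), "R" (3x3) and "t" (3): a world point X has camera coordinates R X + t; the wrist camera has in their place "mount" (4x4, takes a point from camera to tool coordinates, whose origin is the TCP and whose axes are the flange's). Camera axes: x right, y down, z forward; pixel columns grow to the right and rows downward; lengths in m; the calibration is good to about 2 mm. A picture is of the moment at which its call begins: read the wrist's pose just before it. get_calibration takes no time and is no camera call.
- close_job(): hands the job in; it is judged then, once.
The state is a dict: "time": time; "joint_positions": joint angles; "joint_vel": joint speeds; "joint_torque": joint torques, N m; "ee_pos": TCP position; "eef_rot": TCP orientation; "ft_force": force on the tool from outside, world axes, zero at the start; "torque": the same for the moment, N m; "width": finger opening in m; "grip_force": force on a finger pad.
Only numpy, scipy, OpenCV 4.12 (cv2) and the standard library are available. Lean on these libraries where they do the work, as an engineer would, in place of code of your own. Each camera call takes 0.05 s, during which the arm holds its last target. There are 200 camera calls.

## Working session

There is one attempt and no reset: what is moved stays moved. The work goes in short steps, Python scripts to look and compute and a tool call to move; the robot and the scene stay as the last step left them, time stands still between calls to the robot, and variables do not carry over. Pictures are saved under pics/ and viewed, at most 10 in all, crops included, and the job is handed in when it is done.

Besides the shell and the picture viewer there is one more tool, called after ">>>" by a JSON object that holds its "op" and its "data". carry_out: Moves the arm, as the interface text tells. Its arguments: {"type":"object","properties":{"deltas":{"type":"array","items":{"type":"object","properties":{"hand":{"type":"number"},"dp":{"type":"array","items":{"type":"number","minimum":-1,"maximum":1}},"spin":{"type":"number","minimum":-1,"maximum":1}}}},"force":{"type":"number"}},"required":["deltas"]}

```bash
ls; mkdir -p pics; python3 - <<'E'
from bench import *
import cv2
s=read_state();print({k:(v if not hasattr(v,'tolist') else v.tolist()) for k,v in s.items()})
for n in ["scene","top","wrist"]:
    cv2.imwrite(f"pics/{n}0.png",camera(n)[:,:,::-1]); print(n,get_calibration(n))
E
```

```text
pics
{'time': 0.0, 'joint_positions': [-1.1355837720529516, 0.33287441613018104, -0.06470351094847084, 1.4609775230874624, 0.02158115599946941, 1.3499122494593696, -0.08850412614000641], 'joint_vel': [0.0005178193551652432, -0.0028416260527113135, 8.840253652078755e-06, 0.00042888390813684027, -0.0015336262030464893, 0.001412400136408586, -0.00016200435879411444], 'joint_torque': [-0.0006981192746025044, -62.32367277145386, 0.024252563598565757, -38.99077534675598, -0.06153280846774578, 0.03953875391744077, 0.0001165160665550502], 'ee_pos': [0.27605963818802515, 0.560271010500551, 0.22173508003307746], 'eef_rot': [0.22690422183314363, 0.9739167977065912, -0.0007245134619631008, -0.00014261654013726684], 'ft_force': [0.1397726411424461, -0.15524854020369017, 0.5875563235015479], 'torque': [-0.03539613932994354, -0.002510382618059055, 0.027348062670325118], 'grip_force': 0.0, 'width': 0.08700418426122809}
scene {'fx': 496.2044593798804, 'fy': 496.2044593798804, 'cx': 259.5770673315674, 'cy': 194.63044962158364, 'k1': -0.07535505078139679, 'R': array([[-0.51257083,  0.85855098,  0.01270
[... 283 characters left out ...]
134502893, 'R': array([[-0.0227313 , -0.99971828,  0.0068305 ],
       [-0.99146901,  0.02166556, -0.1285294 ],
       [ 0.1283452 , -0.00969387, -0.99168218]]), 't': array([0.04348731, 0.59213846, 1.06952369])}
wrist {'fx': 329.8123627078075, 'fy': 329.8123627078075, 'cx': 256.12578232984697, 'cy': 191.86780707931206, 'k1': -0.058706416781700424, 'mount': array([[ 6.06290333e-04, -9.52597879e-01, -3.04231677e-01,
         8.40336697e-02],
       [ 9.99999729e-01,  7.04697930e-04, -2.13664749e-04,
        -1.32934805e-04],
       [ 4.17928020e-04, -3.04231465e-01,  9.52598048e-01,
        -1.62305088e-01],
       [ 0.00000000e+00,  0.00000000e+00,  0.00000000e+00,
         1.00000000e+00]])}
```

View pics/scene0.png

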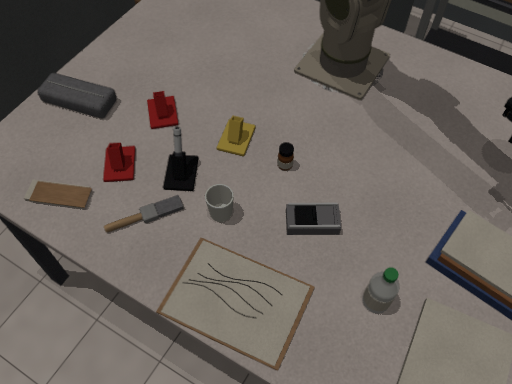

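View pics/top0.png

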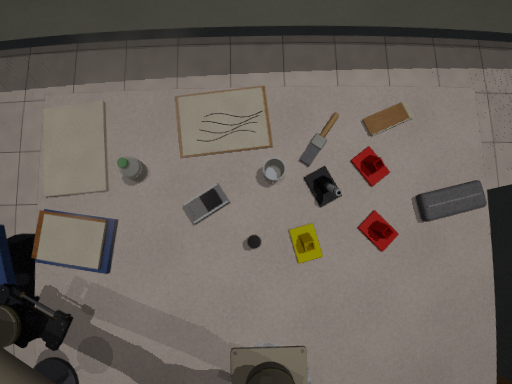

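The scene view shows the black stand at (181,170) with the probe end at (177,128), and the dock at (313,218). In the top view the stand is at (322,187), the probe end at (338,192) and the dock at (206,204). Next I'll enlarge these.

```bash
cat > h.py <<'E'
from bench import *
import numpy as np, cv2
from scipy.spatial.transform import Rotation as Rn
def ray(n,uv,st=None):
    c=get_calibration(n); K=np.array([[c['fx'],0,c['cx']],[0,c['fy'],c['cy']],[0,0,1]])
    p=cv2.undistortPoints(np.array([[uv]],float),K,np.array([c['k1'],0,0,0.]))[0,0]
    d=np.r_[p,1]
    if n=='wrist':
        Rt=Rn.from_quat(st['eef_rot']).as_matrix();m=np.array(c['mount'])
        return np.array(st['ee_pos'])+Rt@m[:3,3],Rt@m[:3,:3]@d
    R=np.array(c['R']);return -R.T@c['t'],R.T@d
def plane(n,uv,z,st=None):
    o,d=ray(n,uv,st);return o+d*(z-o[2])/d[2]
def tri(rays):
    A=0;b=0
    for o,d in rays:
        d=d/np.linalg.norm(d);P=np.eye(3)-np.outer(d,d);A=A+P;b=b+P@o
    x=np.linalg.solve(A,b)
    return x,[np.linalg.norm(np.cross(x-o,d/np.linalg.norm(d))) for o,d in rays]
E
python3 - <<'E'
import cv2,numpy as np
s=cv2.imread('pics/scene0.png');t=cv2.imread('pics/top0.png')
f=lambda i,x,y,w,h,k:cv2.resize(i[y:y+h,x:x+w],(w*k,h*k),interpolation=cv2.INTER_CUBIC)
a=np.hstack([f(s,155,120,66,50,6),f(s,280,195,66,50,6)])
b=np.hstack([f(t,298,160,66,50,6),f(t,175,178,66,50,6)])
im=np.vstack([a,b]); im=np.clip(im*1.6,0,255).astype('uint8');cv2.imwrite('pics/m1.png',im)
E
```

```text
(no output)
```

View pics/m1.png

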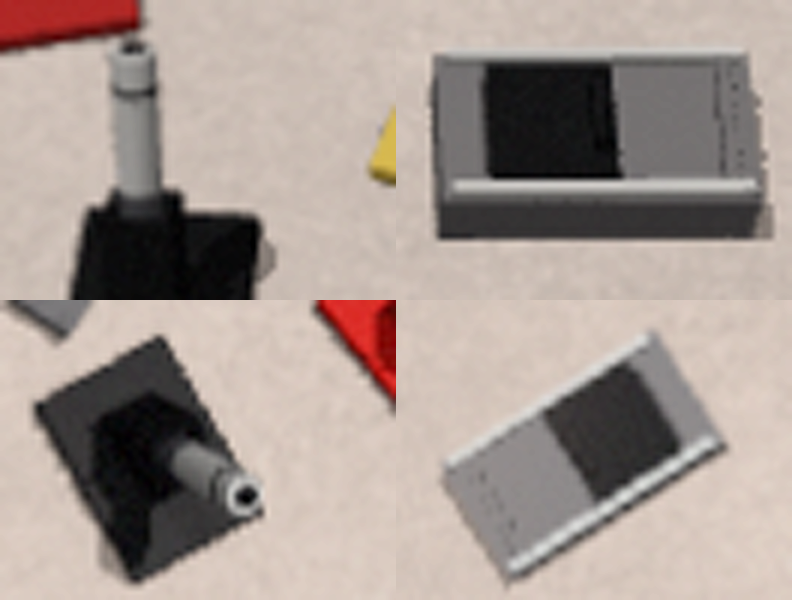

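The montage puts the probe end at scene (176.8,127.1) and top (338.1,192.1). The dock's shutter is nearly shut, and it opens to the right in the scene view and to the lower left in the top view.

```bash
python3 - <<'E'
from h import *
np.set_printoptions(precision=4,suppress=True)
S=lambda x,y,ox,oy:(ox+x/6-.42,oy+y/6-.42)
e,r=tri([ray('top',S(243,195,298,160)),ray('scene',S(133,46,155,120))]);print('end',e,r)
m,r=tri([ray('top',S(178,160,298,160)),ray('scene',S(140,197,155,120))]);print('mouth',m,r)
a=e-m;print(a/np.linalg.norm(a),np.linalg.norm(a),'yaw lean',np.degrees(np.arctan2(a[1],a[0])))
c=[plane('top',S(x,y,298,160),.012) for x,y in [(38,105),(162,38),(262,215),(135,282)]]
print('foot',np.mean(c,0));print([ (np.linalg.norm(c[i]-c[(i+1)%4]),np.degrees(np.arctan2(*(c[(i+1)%4]-c[i])[1::-1]))) for i in range(4)])
# dock rails outer top edge at z=.039, top
c=[plane('top',S(x,y,175,178),.039) for x,y in [(447,165),(650,33),(717,138),(510,272)]]
print('dock',np.mean(c,0),c);print([ (np.linalg.norm(c[i]-c[(i+1)%4]),np.degrees(np.arctan2(*(c[(i+1)%4]-c[i])[1::-1]))) for i in range(4)])
c=[plane('scene',S(x,y,280,195),.039) for x,y in [(436,52),(748,52),(762,185),(436,185)]]
c=[plane('scene',S(x-396,y,280,195),.039) for x,y in [(436,52),(748,52),(762,185),(448,185)]]
print('dock sc',np.mean(c,0),c)
s=read_state();print(Rn.from_quat(s['eef_rot']).as_matrix())
E
```

```text
end [ 0.5695 -0.2019  0.1379] [np.float64(5.327798302900698e-05), np.float64(5.327798302891066e-05)]
mouth [ 0.596  -0.1868  0.075 ] [np.float64(0.0016040123590285377), np.float64(0.0016040123590284302)]
[-0.3785 -0.2159  0.9001] 0.06994308950220869 yaw lean -150.29775852840444
foot [ 0.6044 -0.1836  0.012 ]
[(np.float64(0.0761548019207692), np.float64(-62.876042317629675)), (np.float64(0.1074205971362208), np.float64(-153.08934268383396)), (np.float64(0.07691531592220333), np.float64(116.00984721190869)), (np.float64(0.1059305344916899), np.float64(26.50416272150108))]
dock [ 0.5526 -0.0191  0.039 ] [array([0.5473, 0.0494, 0.039 ]), array([ 0.6129, -0.0561,  0.039 ]), array([ 0.558 , -0.0886,  0.039 ]), array([0.4923, 0.0187, 0.039 ])]
[(np.float64(0.1242188418422104), np.float64(-58.134426894479496)), (np.float64(0.06376168160907976), np.float64(-149.36970782973896)), (np.float64(0.12579398321720092), np.float64(121.48724039502007)), (np.float64(0.06298521250293919), np.float64(29.18381697271959))]
dock sc [0.5585 0.1848 0.039 ] [array([0.5655, 0.1128, 0.039 ]), array([0.4985, 0.2232, 0.039 ]), array([0.5523, 0.2556, 0.039 ]), array([0.6177, 0.1475, 0.039 ])]
[[-0.897   0.442  -0.0004]
 [ 0.442   0.897  -0.0009]
 [-0.0001 -0.001  -1.    ]]
```

>>> {"op": "carry_out", "data": {"deltas": [{"hand": 60, "dp": [-0.8, -0.5, 0], "spin": 0.7}, {"hand": 60, "dp": [-0.8, -0.5, 0], "spin": 0.7}, {"hand": 60, "dp": [-0.8, -0.5, 0], "spin": 0.7}, {"hand": 60, "dp": [-0.8, -0.5, 0], "spin": 0.7}, {"hand": 60, "dp": [-0.8, -0.5, 0], "spin": 0.7}, {"hand": 60, "dp": [-0.8, -0.5, 0], "spin": 0.7}, {"hand": 60, "dp": [-0.8, -0.5, 0], "spin": 0.7}, {"hand": 60, "dp": [-0.8, -0.5, 0], "spin": 0.7}, {"hand": 60, "dp": [-0.8, -0.5, 0], "spin": 0.7}, {"hand": 60, "dp": [-0.8, -0.5, 0], "spin": 0.7}, {"hand": 60, "dp": [-0.8, -0.5, 0], "spin": 0.7}, {"hand": 60, "dp": [-0.8, -0.5, 0], "spin": 0.7}, {"hand": 60, "dp": [-0.8, -0.5, 0], "spin": 0.7}, {"hand": 60, "dp": [-0.8, -0.5, 0], "spin": 0.7}, {"hand": 60, "dp": [-0.8, -0.5, 0], "spin": 0.7}, {"hand": 60, "dp": [-0.8, -0.5, 0], "spin": 0.7}]}}

```text
time: 1.75
ee_pos: [0.4002, 0.3601, 0.2223]
eef_rot: [0.971, 0.239, -0.0, 0.0]
ft_force: [0.8, -0.7, 1.1]
width: 0.06
grip_force: 0.0
```

```bash
cat >> h.py <<'E'
def to(x,y,z,yaw,st=None):
    s=st or read_state();R=Rn.from_quat(s['eef_rot']).as_matrix()
    cy=np.degrees(np.arctan2(R[1,0],R[0,0]));d=(cy-yaw+180)%360-180
    print('pos',np.round(s['ee_pos'],4),'yaw %.2f'%cy,'-> dp',np.round(R.T@(np.array([x,y,z])-s['ee_pos'])/.25,4),'spin %.4f'%(d/180))
E
python3 - <<'E'
from h import *
np.set_printoptions(precision=4,suppress=True)
S=lambda x,y,ox,oy:(ox+x/6-.42,oy+y/6-.42)
c=[plane('top',S(x-396,y,175,178),.039) for x,y in [(447,165),(650,33),(717,138),(510,272)]]
print('dock',np.mean(c,0),c);print([ (np.linalg.norm(c[i]-c[(i+1)%4]),np.degrees(np.arctan2(*(c[(i+1)%4]-c[i])[1::-1]))) for i in range(4)])
s=read_state();print(s['time'],s['joint_positions'],s['joint_vel']);to(.50,.12,.222,26.8)
cv2.imwrite('pics/w1.png',camera('wrist')[:,:,::-1])
E
```

```text
dock [0.557  0.1827 0.039 ] [array([0.5516, 0.2514, 0.039 ]), array([0.6173, 0.147 , 0.039 ]), array([0.5625, 0.1133, 0.039 ]), array([0.4965, 0.2193, 0.039 ])]
[(np.float64(0.1233970638409569), np.float64(-57.81489313492531)), (np.float64(0.06432299939860987), np.float64(-148.44740922215607)), (np.float64(0.12482994431958273), np.float64(121.91059852529155)), (np.float64(0.06375698854472768), np.float64(30.26024327488699))]
1.75 [-1.0256  0.1371  0.2295  1.704  -0.0322  1.3046 -1.8772] [ 0.0057 -0.0001 -0.0073 -0.0013 -0.0002 -0.0003  0.1249]
pos [0.4002 0.3601 0.2223] yaw 27.69 -> dp [-0.0929  1.0357  0.0015] spin 0.0050
```

>>> {"op": "carry_out", "data": {"deltas": [{"hand": 60, "dp": [0, 0.85, 0], "spin": 0}, {"hand": 60, "dp": [0, 0.85, 0], "spin": 0}, {"hand": 60, "dp": [0, 0.85, 0], "spin": 0}, {"hand": 60, "dp": [0, 0.85, 0], "spin": 0}, {"hand": 60, "dp": [0, 0.85, 0], "spin": 0}, {"hand": 60, "dp": [0, 0.85, 0], "spin": 0}, {"hand": 60, "dp": [0, 0.85, 0], "spin": 0}, {"hand": 60, "dp": [0, 0.85, 0], "spin": 0}]}}

```text
time: 2.6
ee_pos: [0.4986, 0.174, 0.2224]
eef_rot: [0.97, 0.242, -0.0, -0.0]
ft_force: [-0.5, 0.2, 0.3]
width: 0.0603
grip_force: 0.0
```

```bash
python3 - <<'E'
from h import *
s=read_state();im=camera('wrist')[:,:,::-1];cv2.imwrite('pics/w2.png',im)
import json;json.dump({k:list(s[k]) for k in ['ee_pos','eef_rot']},open('w2.json','w'))
cv2.imwrite('pics/w2b.png',cv2.resize(np.clip(im*1.5,0,255).astype('uint8'),(800,600)))
to(.582,-.1956,.222,26.8,s)
E
```

```text
pos [0.4986 0.174  0.2224] yaw 27.98 -> dp [-3.9910e-01  1.4619e+00  8.0000e-04] spin 0.0066
```

View pics/w2b.png

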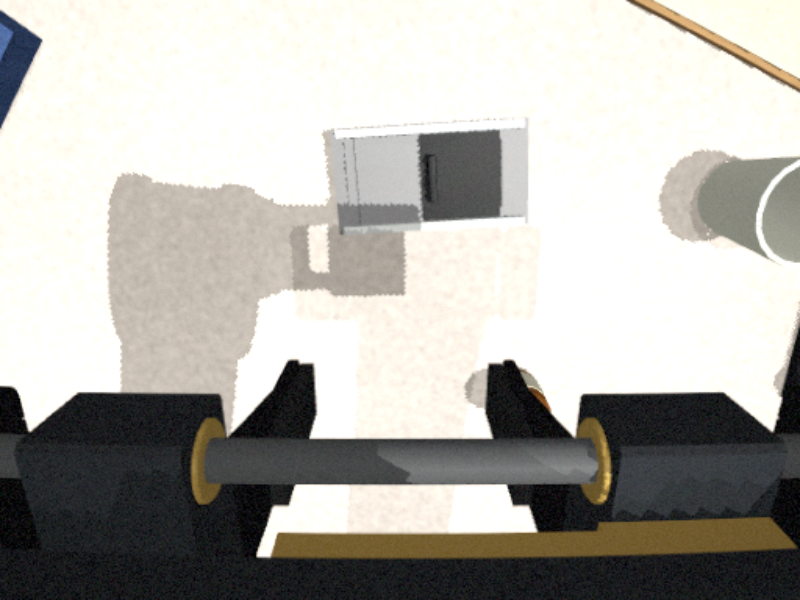

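The wrist view shows the dock with rail ends at about (335,131), (526,119), (527,223) and (343,230). The ridge is at (432,178), the shutter's -y edge at x≈501, and the ink bottle is under a finger at (530,390).

```bash
python3 - <<'E'
from h import *
import json;s=json.load(open('w2.json'))
k=512/800
f=lambda x,y,z:plane('wrist',(x*k,y*k),z,s)
c=[f(x,y,.039) for x,y in [(335,131),(526,119),(527,225),(343,232)]]
print(np.mean(c,0),np.round(c,4));print([ (np.round(np.linalg.norm(c[i]-c[(i+1)%4]),4),np.degrees(np.arctan2(*(c[(i+1)%4]-c[i])[1::-1]))) for i in range(4)])
print('ridge top',f(432,178,.0465),'plate edges +y,-y mid',f(421,178,.0365),f(501,174,.0365))
y=np.radians(121.4);v=np.array([np.cos(y),np.sin(y),0])
for p in (np.mean(c,0),f(432,178,.0465),f(421,178,.0365),f(501,174,.0365)): print((p-np.mean(c,0))@v)
E
```

```text
[0.55955148 0.18195875 0.039     ] [[0.556  0.2517 0.039 ]
 [0.6202 0.1474 0.039 ]
 [0.5624 0.1106 0.039 ]
 [0.4996 0.2182 0.039 ]]
[(np.float64(0.1225), np.float64(-58.39920435040855)), (np.float64(0.0685), np.float64(-147.54048624605252)), (np.float64(0.1246), np.float64(120.28671060140145)), (np.float64(0.0656), np.float64(30.73250129715401))]
ridge top [0.55954114 0.18303032 0.0465    ] plate edges +y,-y mid [0.55570075 0.18855901 0.0365    ] [0.5830072 0.1431505 0.0365   ]
0.0
0.0009200334730649106
0.007639924372062589
-0.04534546819942466
```

>>> {"op": "carry_out", "data": {"deltas": [{"hand": 60, "dp": [-0.2, 0.73, 0], "spin": 0}, {"hand": 60, "dp": [-0.2, 0.73, 0], "spin": 0}, {"hand": 60, "dp": [-0.2, 0.73, 0], "spin": 0}, {"hand": 60, "dp": [-0.2, 0.73, 0], "spin": 0}, {"hand": 60, "dp": [-0.2, 0.73, 0], "spin": 0}, {"hand": 60, "dp": [-0.2, 0.73, 0], "spin": 0}, {"hand": 60, "dp": [-0.2, 0.73, 0], "spin": 0}]}}

```text
time: 3.35
ee_pos: [0.5401, -0.0105, 0.2223]
eef_rot: [0.97, 0.242, -0.0, -0.0]
ft_force: [-1.1, 0.1, 0.5]
width: 0.06
grip_force: 0.0
```

>>> {"op": "carry_out", "data": {"deltas": [{"hand": 60, "dp": [-0.2, 0.73, 0], "spin": 0.0066}, {"hand": 60, "dp": [-0.2, 0.73, 0], "spin": 0.0066}, {"hand": 60, "dp": [-0.2, 0.73, 0], "spin": 0.0066}, {"hand": 60, "dp": [-0.2, 0.73, 0], "spin": 0.0066}, {"hand": 60, "dp": [-0.2, 0.73, 0], "spin": 0.0066}, {"hand": 60, "dp": [-0.2, 0.73, 0], "spin": 0.0066}, {"hand": 60, "dp": [-0.2, 0.73, 0], "spin": 0.0066}, {"hand": 60, "dp": [-0.2, 0.73, 0], "spin": 0.0066}]}}

```text
time: 4.15
ee_pos: [0.5815, -0.195, 0.2225]
eef_rot: [0.973, 0.232, 0.0, -0.001]
ft_force: [0.1, 0.9, -0.6]
width: 0.0599
grip_force: 0.0
```

```bash
python3 - <<'E'
from h import *
s=read_state();print(s['joint_positions'],s['ft_force']);im=camera('wrist')[:,:,::-1];cv2.imwrite('pics/w3.png',im)
import json;json.dump({k:list(s[k]) for k in ['ee_pos','eef_rot']},open('w3.json','w'))
cv2.imwrite('pics/w3b.png',cv2.resize(np.clip(im*1.5,0,255).astype('uint8'),(800,600)))
to(.582,-.1956,.222,26.8,s)
E
```

```text
[-0.27097736  0.34851424  0.66850243  1.52567951 -0.2201024   1.34378165
 -0.6854768 ] [ 0.1112327   0.87315877 -0.55665823]
pos [ 0.5815 -0.195   0.2225] yaw 26.78 -> dp [0.0009 0.0029 0.002 ] spin -0.0001
```

View pics/w3b.png

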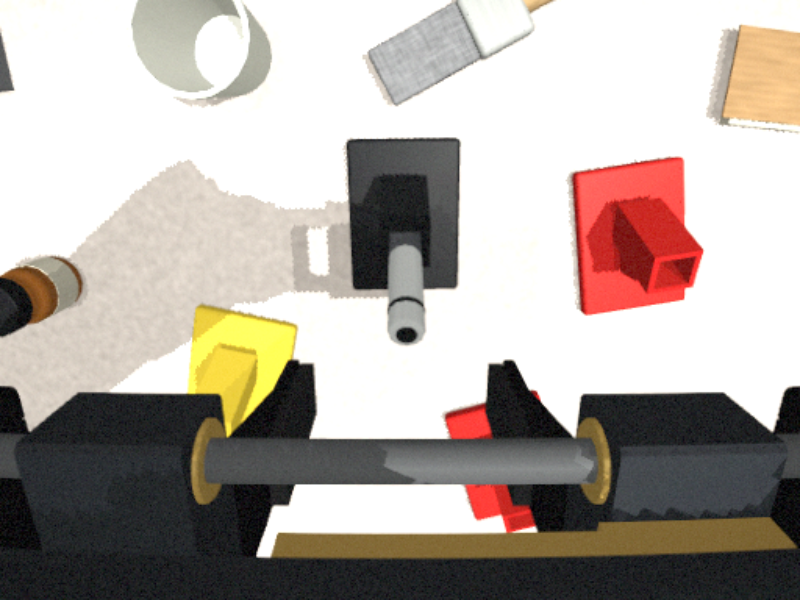

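The wrist view shows the probe's end face at (405,336). The foot corners are at (348,141), (459,139), (458,287) and (355,288), so the probe lies well in the finger plane.

```bash
python3 - <<'E'
from h import *
import json;s=json.load(open('w3.json'));k=512/800
f=lambda x,y,z:plane('wrist',(x*k,y*k),z,s)
c=[f(*p,.012) for p in [(348,141),(459,139),(458,287),(355,288)]]
print(np.mean(c,0));print([ (np.round(np.linalg.norm(c[i]-c[(i+1)%4]),4),np.degrees(np.arctan2(*(c[(i+1)%4]-c[i])[1::-1]))) for i in range(4)])
e=f(405.5,335,.138);print('end',e)
for e in (e,np.array([.5695,-.2019,.138])):
  R=Rn.from_quat(s['eef_rot']).as_matrix();print('end tool frame mm',R.T@(e-s['ee_pos'])*1e3)
print(tri([ray('wrist',(405.5*k,335*k),s),ray('top',(338.1,192.1)),ray('scene',(176.75,127.2))]))
E
```

```text
[ 0.6081548 -0.1855719  0.012    ]
[(np.float64(0.0772), np.float64(-62.17690668497431)), (np.float64(0.1072), np.float64(-151.72144213031922)), (np.float64(0.0777), np.float64(117.41556008061244)), (np.float64(0.1067), np.float64(27.992056997007733))]
end [ 0.57053196 -0.20389004  0.138     ]
end tool frame mm [-13.80872735   3.04461277  84.49716346]
end tool frame mm [-13.83344793   0.80305054  84.49913608]
(array([ 0.56951329, -0.20298143,  0.13691198]), [np.float64(0.0012827513398242238), np.float64(0.0007579650054528479), np.float64(0.0007916509905657488)])
```

>>> {"op": "carry_out", "data": {"deltas": [{"hand": 60, "dp": [0, 0.007, 0.2], "spin": -0.003}, {"hand": 60, "dp": [0, 0.007, 0.4], "spin": -0.003}, {"hand": 60, "dp": [0, 0.007, 0.534], "spin": -0.003}, {"hand": 60, "dp": [0, 0.007, 0.534], "spin": -0.003}, {"hand": 60, "dp": [0, 0.007, 0.534], "spin": -0.003}, {"hand": 10, "dp": [0, 0.007, 0.534], "spin": -0.003}, {"hand": 10, "dp": [0, 0.007, 0.534], "spin": -0.003}, {"hand": 10, "dp": [0, 0.007, 0.534], "spin": -0.003}, {"hand": 10, "dp": [0, 0.007, 0.534], "spin": -0.003}, {"hand": 10, "dp": [0, 0.007, 0.534], "spin": -0.003}, {"hand": 10, "dp": [0, 0.007, 0.534], "spin": -0.003}, {"hand": 10, "dp": [0, 0.007, 0.534], "spin": -0.003}], "force": 20}}

```text
time: 5.4
ee_pos: [0.5818, -0.199, 0.0891]
eef_rot: [0.972, 0.234, 0.0, -0.0]
ft_force: [-1.0, -0.2, 1.1]
width: 0.0198
grip_force: 20.0
```

>>> {"op": "carry_out", "data": {"deltas": [{"hand": 10, "dp": [-0.0186, 0, -0.04], "spin": 0}, {"hand": 10, "dp": [-0.0372, 0, -0.08], "spin": 0}, {"hand": 10, "dp": [-0.0558, 0, -0.12], "spin": 0}, {"hand": 10, "dp": [-0.0744, 0, -0.16], "spin": 0}, {"hand": 10, "dp": [-0.0744, 0, -0.16], "spin": 0}, {"hand": 10, "dp": [-0.0744, 0, -0.16], "spin": 0}]}}

```text
time: 6.0
ee_pos: [0.5652, -0.2075, 0.1293]
eef_rot: [0.972, 0.234, 0.0, -0.0]
ft_force: [0.4, -0.1, -1.3]
width: 0.0193
grip_force: 20.0
```

>>> {"op": "carry_out", "data": {"deltas": [{"hand": 10, "dp": [0.02, 0, -0.008], "spin": 0}, {"hand": 10, "dp": [0.04, 0, -0.016], "spin": 0}, {"hand": 10, "dp": [0.06, 0, -0.022], "spin": 0}, {"hand": 10, "dp": [0.08, 0, -0.027], "spin": 0}, {"hand": 10, "dp": [0.1, 0, -0.031], "spin": 0}, {"hand": 10, "dp": [0.12, 0, -0.034], "spin": 0}, {"hand": 10, "dp": [0.14, 0, -0.036], "spin": 0}, {"hand": 10, "dp": [0.16, 0, -0.037], "spin": 0}, {"hand": 10, "dp": [0.16, 0, -0.037], "spin": 0}, {"hand": 10, "dp": [0.16, 0, -0.037], "spin": 0}], "force": 15}}

```text
time: 7.0
ee_pos: [0.6014, -0.1889, 0.1383]
eef_rot: [0.972, 0.235, 0.001, 0.0]
ft_force: [-1.4, -0.5, -0.7]
width: 0.0192
grip_force: 15.0
```

```bash
python3 - <<'E'
from h import *
s=read_state();print(s['ft_force'],s['torque'])
a=camera('scene')[:,:,::-1];b=camera('wrist')[:,:,::-1];cv2.imwrite('pics/s4.png',a);cv2.imwrite('pics/w4.png',b)
A=cv2.resize(a[80:200,120:240],(400,400),interpolation=2);B=cv2.resize(b[80:384,100:404],(400,400),interpolation=2)
cv2.imwrite('pics/m4.png',np.clip(np.hstack([A,B])*1.8,0,255).astype('uint8'))
E
```

```text
[-1.44582449 -0.49632517 -0.69340863] [-0.32639137  0.30457177  0.04009232]
```

View pics/m4.png

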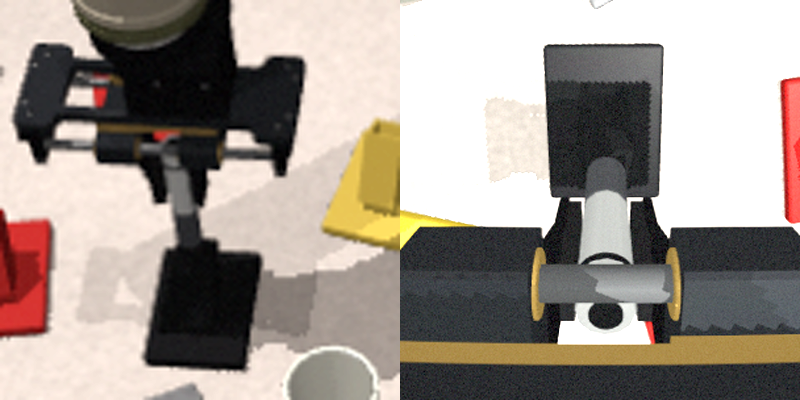

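The right panel shows the blunt end at crop (605,315), which is wrist pixel (256,319). The lower end of the aluminium and the steel point up the image, towards (605,165). I'll compare that with the projection of an upright probe.

```bash
cat >> h.py <<'E'
def wproj(p):
    c=get_calibration('wrist');m=np.linalg.inv(np.array(c['mount']));q=(m@np.r_[p,1])[:3];x,y=q[:2]/q[2];k=1+c['k1']*(x*x+y*y)
    return np.array([c['fx']*x*k+c['cx'],c['fy']*y*k+c['cy']])
E
python3 - <<'E'
from h import *
for th in (0,5,10,15,20,25):
    t=np.radians(th);a=np.array([-np.sin(t),0,-np.cos(t)]);g=np.array([0,0,-.019])
    # end, ring, Al/steel border at s=65, barrel front-side
    print(th,[np.round(wproj(g+a*d+w*np.array([np.cos(t),0,-np.sin(t)])),1) for d,w in ((.033,0),(-.032,.01),(-.067,.006),(-.097,.006))])
E
```

```text
0 [array([255.2, 308.7]), array([255.6, 221.9]), array([255.7, 207.2]), array([255.7, 193.5])]
5 [array([255.2, 314.4]), array([255.6, 218.2]), array([255.7, 199.5]), array([255.7, 183.2])]
10 [array([255.2, 319.6]), array([255.5, 214.6]), array([255.7, 191.9]), array([255.7, 173.1])]
15 [array([255.2, 324.2]), array([255.5, 211.4]), array([255.7, 184.6]), array([255.7, 163.1])]
20 [array([255.2, 328.1]), array([255.5, 208.4]), array([255.6, 177.5]), array([255.7, 153.2])]
25 [array([255.3, 331.4]), array([255.5, 205.7]), array([255.6, 170.7]), array([255.7, 143.5])]
```

>>> {"op": "carry_out", "data": {"deltas": [{"hand": 10, "dp": [0.02, 0, -0.001], "spin": 0}, {"hand": 10, "dp": [0.04, 0, -0.002], "spin": 0}, {"hand": 10, "dp": [0.04, 0, -0.002], "spin": 0}]}}

```text
time: 7.4
ee_pos: [0.6103, -0.1842, 0.1388]
eef_rot: [0.972, 0.235, 0.0, 0.0]
ft_force: [-2.0, -1.0, 0.8]
width: 0.0198
grip_force: 15.0
```

```bash
cat >> h.py <<'E'
def endpix(im):
    g=cv2.cvtColor(im,cv2.COLOR_BGR2GRAY)[270:350,225:287]
    m=(g<45).astype('uint8');n,l,st,c=cv2.connectedComponentsWithStats(m)
    return [(st[i][4],np.round(c[i]+[225,270],1).tolist()) for i in range(1,n) if 40<st[i][4]<600]
def prof(im): return cv2.cvtColor(im,cv2.COLOR_BGR2GRAY)[160:250,252:259].mean(1).astype(int)
E
python3 - <<'E'
from h import *
i4=cv2.imread('pics/w4.png');print(endpix(i4));print(prof(i4))
s=read_state();print(s['ee_pos'],s['ft_force'])
b=camera('wrist')[:,:,::-1].copy();cv2.imwrite('pics/w5.png',b);print(endpix(b));print(prof(b))
E
```

```text
[(np.int32(119), [229.8, 275.0]), (np.int32(109), [281.6, 275.0]), (np.int32(141), [255.9, 275.7]), (np.int32(102), [228.2, 316.6]), (np.int32(426), [255.9, 319.1]), (np.int32(78), [283.5, 317.0])]
[ 19  17  19  19  19  20  18  19  20  18  22  21  20  18  19  19  18  23
  21  19  24  20  19  20  19  17  19  22  19  16  18  19  20  17  18  17
  17  19  16  36  47  48  48  49  46  49  48  49  50  50  47  50  47  48
  48  48  50  47  49  48  47  49  47  52  73 106 117 118 118 118 118 117
 117 117 118 118 117 118 118 117 117 117 117 117 116 117 117 117 117 117]
[ 0.61031843 -0.18424489  0.13880765] [-1.98293413 -1.0398337   0.78956673]
[(np.int32(120), [230.0, 274.9]), (np.int32(125), [255.6, 274.7]), (np.int32(114), [281.4, 275.1]), (np.int32(105), [228.3, 316.5]), (np.int32(376), [255.8, 317.5]), (np.int32(81), [283.4, 317.0])]
[ 16  20  18  21  19  20  19  19  19  18  18  23  25  23  22  24  25  22
  23  24  24  22  23  24  25  21  24  21  20  18  19  21  23  17  20  19
  21  19  17  18  17  18  18  21  17  19  18  20  16  19  33  44  46  47
  47  47  47  47  48  45  46  47  45  47  47  47  45  47  48  46  54  74
 105 114 114 115 115 115 115 114 114 115 113 114 114 114 114 114 114 113]
```

```bash
cat >> h.py <<'E'
from scipy.optimize import least_squares
def lean(border,shoulder,end=None):
    def pr(q,s,w):
        t,gs=np.radians(q[0]),q[1]/1e3;a=np.array([-np.sin(t),0,-np.cos(t)]);n=np.array([np.cos(t),0,-np.sin(t)])
        return wproj(np.array([0,0,-.019])+a*(s-gs)+n*w)[1]
    f=lambda q:[pr(q,.065,.01)-border,pr(q,.03,.01)-shoulder]+([] if end is None else [pr(q,.13,0)-end])
    r=least_squares(f,[5,97]);return r.x,r.fun
E
python3 - <<'E'
from h import *
print(lean(224.3,199),lean(224.3,199,319.1));print(lean(231.5,210.2),lean(231.5,210.2,317.5))
E
```

```text
(array([ 4.43237569, 90.0380981 ]), array([2.28681074e-10, 1.49526613e-10])) (array([ 2.74794558, 92.734434  ]), array([-1.19458656,  0.78111042,  0.2737431 ]))
(array([-1.74148349, 84.91703832]), array([-2.84217094e-14,  0.00000000e+00])) (array([-3.556943  , 88.20670501]), array([-1.30547792,  0.86523164,  0.27324147]))
```

>>> {"op": "carry_out", "data": {"deltas": [{"hand": 10, "dp": [0, 0, -0.16], "spin": 0}, {"hand": 10, "dp": [0, 0, -0.32], "spin": 0}, {"hand": 10, "dp": [0, 0, -0.48], "spin": 0}, {"hand": 10, "dp": [0.05, -0.17, -0.48], "spin": -0.1}, {"hand": 10, "dp": [0.1, -0.34, -0.48], "spin": -0.2}, {"hand": 10, "dp": [0.15, -0.5, -0.48], "spin": -0.3}, {"hand": 10, "dp": [0.2, -0.67, -0.48], "spin": -0.4}, {"hand": 10, "dp": [0.25, -0.84, -0.48], "spin": -0.5}, {"hand": 10, "dp": [0.3, -1, -0.48], "spin": -0.5}, {"hand": 10, "dp": [0.3, -1, -0.48], "spin": -0.5}, {"hand": 10, "dp": [0.3, -1, -0.48], "spin": -0.5}, {"hand": 10, "dp": [0.3, -1, -0.48], "spin": -0.5}, {"hand": 10, "dp": [0.3, -1, -0.48], "spin": -0.5}, {"hand": 10, "dp": [0.3, -1, -0.48], "spin": -0.5}, {"hand": 10, "dp": [0.3, -1, -0.48], "spin": -0.5}], "force": 25}}

```text
time: 8.95
ee_pos: [0.5627, 0.0726, 0.2589]
eef_rot: [0.521, 0.854, 0.001, 0.0]
ft_force: [0.6, 0.8, -1.0]
width: 0.0198
grip_force: 25.0
```

```bash
python3 - <<'E'
from h import *
s=read_state();print(s['ee_pos'],s['ft_force'],s['joint_positions'])
c=get_calibration('scene');R=c['R'];t=c['t']
def P(n,X):
    c=get_calibration(n);q=np.array(c['R'])@X+c['t'];x,y=q[:2]/q[2];k=1+c['k1']*(x*x+y*y);return np.array([c['fx']*x*k+c['cx'],c['fy']*y*k+c['cy']])
g=np.array(s['ee_pos'])+[0,0,.019]
print([np.round(P('scene',g-[0,0,d]),1) for d in (-.04,0,.05,.09)])
a=camera('scene')[:,:,::-1].copy();b=camera('wrist')[:,:,::-1].copy();cv2.imwrite('pics/s6.png',a);cv2.imwrite('pics/w6.png',b)
print(endpix(b),prof(b)[30:])
u,v=P('scene',g-[0,0,.03]).astype(int)
A=cv2.resize(a[v-40:v+40,u-40:u+40],(560,560),interpolation=2);print(u-40,v-40)
cv2.imwrite('pics/m6.png',np.clip(A*1.8,0,255).astype('uint8'))
E
```

```text
[0.56272301 0.07264985 0.25891674] [ 0.60516477  0.84780283 -0.97007937] [-0.51966249  0.1850721   0.35967356  1.5821479  -0.06693845  1.38538483
  0.32152359]
[array([277.5, 121. ]), array([276.7, 133.7]), array([275.8, 148.5]), array([275.1, 159.5])]
[(np.int32(503), [255.6, 276.7]), (np.int32(397), [255.9, 317.4]), (np.int32(373), [231.4, 327.1]), (np.int32(90), [283.3, 316.6])] [179 180 182 183 183 183 184 184 184 183 182 161  96  22  14  21  18  15
  20  20  36  42  40  41  40  41  39  41  40  41  43  41  41  40  40  41
  40  40  40  43  48  79  99 103 103 103 104 103 102 103 102 103 103 103
 103 103 103 102 102 101]
236 102
```

View pics/m6.png

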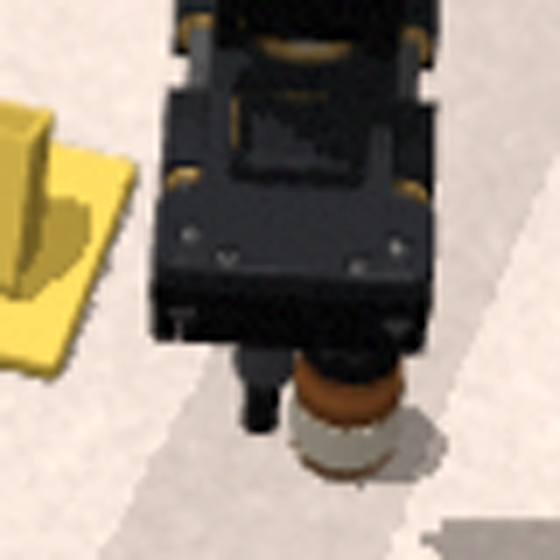

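The scene crop shows the nose tip at crop (260,428), pixel (272.8,163), about 2 px left of where an upright probe's would be. So it is over-rotated by roughly 3°. I'll refine this using the nose tip in the wrist view.

```bash
cat >> h.py <<'E'
def lean2(obs):
    # obs: list of (s,w,row)
    def pr(q,s,w):
        t,gs=np.radians(q[0]),q[1]/1e3;a=np.array([-np.sin(t),0,-np.cos(t)]);n=np.array([np.cos(t),0,-np.sin(t)])
        return wproj(np.array([q[2]/1e3,0,-.019])+a*(s-gs)+n*w)[1]
    r=least_squares(lambda q:[pr(q,s,w)-v for s,w,v in obs]+[q[2]/2],[0,90,0]);return np.round(r.x,2),np.round(r.fun,2)
E
python3 - <<'E'
from h import *
b=cv2.imread('pics/w6.png')
print(prof(b)[30:50])
print(lean2([(.065,.01,231),(.03,.01,209.8),(0,.006,201.8),(.13,0,317.4)]))
print(lean2([(.065,.01,231),(.03,.01,209.8),(0,.006,201.8)]))
print(lean2([(0,.006,201.8),(.13,0,317.4)]))
cv2.imwrite('pics/m6b.png',np.clip(cv2.resize(b[180:340,200:312],(560,800),interpolation=2)*1.8,0,255).astype('uint8')[:600])
E
```

```text
[179 180 182 183 183 183 184 184 184 183 182 161  96  22  14  21  18  15
  20  20]
(array([-2.33, 91.27, -1.63]), array([-1.22,  0.16,  0.53,  0.33, -0.82]))
(array([-1.840e+00,  8.517e+01,  3.000e-02]), array([-0.04,  0.11, -0.07,  0.01]))
(array([-2.66, 89.01, -0.  ]), array([ 0.,  0., -0.]))
```

View pics/m6b.png

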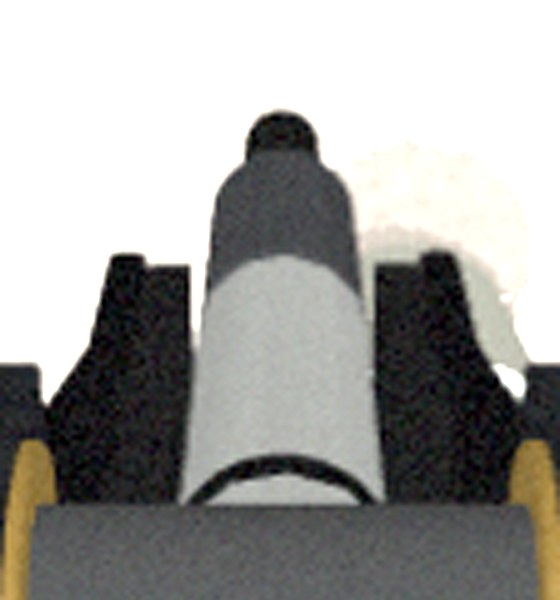

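```bash
cat >> h.py <<'E'
C=np.array([.5584,.1832]);YD=31.4
def dk(x,y):
    a=np.radians(YD);return C+x*np.array([np.cos(a),np.sin(a)])+y*np.array([-np.sin(a),np.cos(a)])
E
python3 - <<'E'
from h import *
to(*dk(.0035,-.022),.16,YD)
E
```

```text
pos [0.5626 0.0724 0.2589] yaw 117.00 -> dp [0.3157 0.2065 0.3957] spin 0.4756
```

>>> {"op": "carry_out", "data": {"deltas": [{"hand": 10, "dp": [0.07, 0.05, 0], "spin": 0.1}, {"hand": 10, "dp": [0.14, 0.1, 0], "spin": 0.2}, {"hand": 10, "dp": [0.21, 0.15, 0], "spin": 0.3}, {"hand": 10, "dp": [0.28, 0.2, 0], "spin": 0.4}, {"hand": 10, "dp": [0.316, 0.206, 0.1], "spin": 0.4756}, {"hand": 10, "dp": [0.316, 0.206, 0.2], "spin": 0.4756}, {"hand": 10, "dp": [0.316, 0.206, 0.3], "spin": 0.4756}, {"hand": 10, "dp": [0.316, 0.206, 0.4], "spin": 0.4756}, {"hand": 10, "dp": [0.316, 0.206, 0.4], "spin": 0.4756}, {"hand": 10, "dp": [0.316, 0.206, 0.4], "spin": 0.4756}, {"hand": 10, "dp": [0.316, 0.206, 0.4], "spin": 0.4756}, {"hand": 10, "dp": [0.316, 0.206, 0.4], "spin": 0.4756}, {"hand": 10, "dp": [0.316, 0.206, 0.4], "spin": 0.4756}]}}

```text
time: 10.35
ee_pos: [0.5724, 0.166, 0.159]
eef_rot: [0.962, 0.273, 0.0, -0.0]
ft_force: [0.1, -0.2, -1.2]
width: 0.0196
grip_force: 25.0
```

```bash
python3 - <<'E'
from h import *
s=read_state();print(s['ft_force'],s['torque'],s['joint_positions']);to(*dk(.0035,-.022),.115,YD)
b=camera('wrist')[:,:,::-1].copy();a=camera('scene')[:,:,::-1];cv2.imwrite('pics/w7.png',b);cv2.imwrite('pics/s7.png',a)
import json;json.dump({k:list(s[k]) for k in ['ee_pos','eef_rot']},open('w7.json','w'))
m=np.hstack([cv2.resize(b[80:280,156:356],(400,400),interpolation=2),cv2.resize(a[160:240,270:350],(400,400),interpolation=2)])
cv2.imwrite('pics/m7.png',np.clip(m*1.6,0,255).astype('uint8'))
E
```

```text
[ 0.0537248  -0.21841103 -1.18953305] [-0.04998121  0.10131696 -0.00630823] [-0.7464315   0.32716031  0.47586178  1.64861891 -0.15865868  1.2038457
 -1.25292114]
pos [0.5724 0.166  0.159 ] yaw 31.68 -> dp [0.002  0.0003 0.1758] spin 0.0016
```

View pics/m7.png

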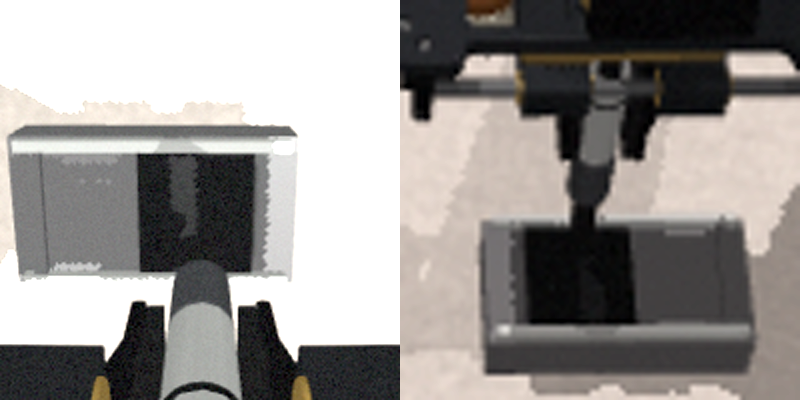

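>>> {"op": "carry_out", "data": {"deltas": [{"hand": 10, "dp": [0.002, 0, 0.06], "spin": 0}, {"hand": 10, "dp": [0.002, 0, 0.12], "spin": 0}, {"hand": 10, "dp": [0.002, 0, 0.16], "spin": 0}, {"hand": 10, "dp": [0.002, 0, 0.168], "spin": 0}, {"hand": 10, "dp": [0.002, 0, 0.168], "spin": 0}, {"hand": 10, "dp": [0.002, 0, 0.168], "spin": 0}]}}

```text
time: 11.05
ee_pos: [0.5723, 0.1659, 0.1161]
eef_rot: [0.962, 0.272, -0.001, 0.0]
ft_force: [-1.4, -1.5, 0.5]
width: 0.0197
grip_force: 25.0
```

>>> {"op": "carry_out", "data": {"deltas": [{"hand": 10, "dp": [0, 0, 0.004], "spin": 0}, {"hand": 10, "dp": [0, 0, 0.008], "spin": 0}, {"hand": 10, "dp": [0, 0, 0.008], "spin": 0}]}}

```text
time: 11.35
ee_pos: [0.573, 0.1662, 0.1157]
eef_rot: [0.962, 0.272, 0.0, -0.0]
ft_force: [-3.8, -0.7, 11.6]
width: 0.0193
grip_force: 25.0
```

>>> {"op": "carry_out", "data": {"deltas": [{"hand": 10, "dp": [0, 0, 0.004], "spin": 0}, {"hand": 10, "dp": [0, 0, 0.008], "spin": 0}, {"hand": 10, "dp": [0, 0, 0.008], "spin": 0}]}}

```text
time: 11.65
ee_pos: [0.5744, 0.1669, 0.1153]
eef_rot: [0.962, 0.272, 0.002, -0.001]
ft_force: [-3.6, -0.4, 20.2]
width: 0.0199
grip_force: 25.0
```

>>> {"op": "carry_out", "data": {"deltas": [{"hand": 10, "dp": [0, 0, -0.012], "spin": 0}, {"hand": 10, "dp": [0, 0, -0.028], "spin": 0}, {"hand": 10, "dp": [0, 0, -0.028], "spin": 0}, {"hand": 10, "dp": [0, 0, -0.028], "spin": 0}]}}

```text
time: 12.05
ee_pos: [0.5726, 0.166, 0.1194]
eef_rot: [0.962, 0.272, -0.0, 0.0]
ft_force: [0.1, 0.8, -0.8]
width: 0.0195
grip_force: 25.0
```

```bash
cat >> h.py <<'E'
def lean3(obs,gs=98.,free=2):
    def pr(q,s,w):
        t=np.radians(q[0]);a=np.array([-np.sin(t),0,-np.cos(t)]);n=np.array([np.cos(t),0,-np.sin(t)])
        return wproj(np.array([q[1]/1e3,0,-.019+q[2]/1e3])+a*(s-gs/1e3)+n*w)[1]
    r=least_squares(lambda q:[pr(q,s,w)-v for s,w,v in obs]+[q[1]/4,q[2]/4],[0,0,0]);return np.round(r.x,2),np.round(r.fun,2)
E
python3 - <<'E'
from h import *
s=read_state();print(s['ee_pos'],s['ft_force'])
print('before touch');
for gs in (92,95,98,100): print(gs,lean3([(.065,.01,231),(.03,.01,209.8),(0,.006,201.8),(.13,0,317.4)],gs))
b=camera('wrist')[:,:,::-1].copy();cv2.imwrite('pics/w8.png',b);print(endpix(b),prof(b)[:90])
b=cv2.imread('pics/w7.png');print(prof(b)[30:])
E
```

```text
[0.57257306 0.16599712 0.1193637 ] [ 0.13246698  0.79421227 -0.75719687]
before touch
92 (array([-1.96, -2.59,  1.11]), array([-0.93,  0.22,  0.35,  0.28, -0.65,  0.28]))
95 (array([-1.61, -3.49, -0.31]), array([-0.72,  0.25,  0.19,  0.18, -0.87, -0.08]))
98 (array([-1.27, -4.41, -1.75]), array([-0.53,  0.28,  0.03,  0.07, -1.1 , -0.44]))
100 (array([-1.04, -5.05, -2.71]), array([-0.4 ,  0.29, -0.07, -0.01, -1.26, -0.68]))
[(np.int32(123), [230.1, 275.0]), (np.int32(131), [255.8, 275.1]), (np.int32(119), [281.4, 275.3]), (np.int32(108), [228.4, 316.6]), (np.int32(373), [255.9, 317.3]), (np.int32(88), [283.3, 316.5])] [124 135 136 134 136 140 125  75  24  24  32  42  44  38  38  41  41  44
  41  40  40  37  37  36  40  40  39  37  35  39  41  43  40  38  37  40
  42  41  38  38  38  30  27  20  19  17  17  20  15  18  21  18  35  44
  45  45  44  44  45  44  44  44  45  46  45  46  44  45  46  45  44  48
  62  97 109 111 111 111 111 110 111 111 110 111 111 110 110 111 111 110]
[ 25  28  28  27  23  24  26  22  18  19  18  18  18  18  18  17  19  19
  18  19  38  41  44  45  43  44  41  42  45  44  42  43  43  43  41  44
  45  42  44  44  49  77 102 109 108 108 108 108 108 108 108 108 108 108
 107 108 107 107 107 108]
```

>>> {"op": "carry_out", "data": {"deltas": [{"hand": 10, "dp": [0, -0.02, 0], "spin": 0}, {"hand": 10, "dp": [0, -0.04, 0], "spin": 0}, {"hand": 10, "dp": [0, -0.055, 0], "spin": 0}, {"hand": 10, "dp": [0, -0.07, 0], "spin": 0}, {"hand": 10, "dp": [0, -0.085, 0], "spin": 0}, {"hand": 10, "dp": [0, -0.1, 0], "spin": 0}, {"hand": 10, "dp": [0, -0.115, 0], "spin": 0}, {"hand": 10, "dp": [0, -0.13, 0], "spin": 0}], "force": 40}}

```text
time: 12.9
ee_pos: [0.5556, 0.194, 0.1198]
eef_rot: [0.962, 0.272, -0.0, 0.0]
ft_force: [1.0, -1.4, -1.8]
width: 0.0188
grip_force: 40.0
```

>>> {"op": "carry_out", "data": {"deltas": [{"hand": 10, "dp": [0, -0.015, 0], "spin": 0}, {"hand": 10, "dp": [0, -0.03, 0], "spin": 0}, {"hand": 10, "dp": [0, -0.045, 0], "spin": 0}, {"hand": 10, "dp": [0, -0.06, 0], "spin": 0}, {"hand": 10, "dp": [0, -0.07, 0], "spin": 0}, {"hand": 10, "dp": [0, -0.07, 0], "spin": 0}]}}

```text
time: 13.5
ee_pos: [0.5463, 0.2093, 0.1198]
eef_rot: [0.962, 0.272, -0.0, -0.0]
ft_force: [-0.2, -0.5, -1.0]
width: 0.019
grip_force: 40.0
```

```bash
python3 - <<'E'
from h import *
s=read_state();print(s['ft_force'],s['torque']);p=np.array(s['ee_pos'])
a=np.radians(YD);d=p[:2]-C;print('dock xy',d@[np.cos(a),np.sin(a)],d@[-np.sin(a),np.cos(a)],p[2])
E
```

```text
[-0.23709036 -0.46021718 -1.04433444] [-0.19084134  0.08151958  0.03297224]
dock xy 0.003259669949477611 0.028601667061055328 0.11982076809093586
```

>>> {"op": "carry_out", "data": {"deltas": [{"hand": 10, "dp": [0, -0.008, 0], "spin": 0}, {"hand": 10, "dp": [0, -0.012, 0], "spin": 0}, {"hand": 10, "dp": [0, -0.012, 0], "spin": 0}, {"hand": 10, "dp": [0, -0.012, 0], "spin": 0}]}}

```text
time: 13.9
ee_pos: [0.5453, 0.2109, 0.1199]
eef_rot: [0.962, 0.271, 0.0, 0.0]
ft_force: [2.4, -2.6, -3.2]
width: 0.0191
grip_force: 40.0
```

>>> {"op": "carry_out", "data": {"deltas": [{"hand": 10, "dp": [0, -0.006, 0], "spin": 0}, {"hand": 10, "dp": [0, -0.012, 0], "spin": 0}, {"hand": 10, "dp": [0, -0.012, 0], "spin": 0}, {"hand": 10, "dp": [0, -0.012, 0], "spin": 0}]}}

```text
time: 14.3
ee_pos: [0.5447, 0.2117, 0.1199]
eef_rot: [0.963, 0.271, 0.001, 0.001]
ft_force: [5.4, -7.1, -1.9]
width: 0.0191
grip_force: 40.1
```

>>> {"op": "carry_out", "data": {"deltas": [{"hand": 10, "dp": [0, 0.03, 0], "spin": 0}, {"hand": 10, "dp": [0, 0.03, -0.1], "spin": 0}, {"hand": 10, "dp": [0, 0.03, -0.25], "spin": 0}, {"hand": 10, "dp": [0, 0.03, -0.25], "spin": 0}, {"hand": 10, "dp": [0, 0.03, -0.25], "spin": 0}, {"hand": 10, "dp": [0, 0.03, -0.25], "spin": 0}]}}

```text
time: 14.9
ee_pos: [0.5467, 0.2077, 0.1814]
eef_rot: [0.962, 0.272, -0.001, -0.0]
ft_force: [-0.0, 0.4, -0.9]
width: 0.019
grip_force: 40.0
```

```bash
python3 - <<'E'
from h import *
import json
s=read_state();print(s['ee_pos'],s['ft_force']);json.dump({k:list(s[k]) for k in ['ee_pos','eef_rot']},open('w9.json','w'))
ims={n:camera(n)[:,:,::-1].copy() for n in ('wrist','scene','top')}
for n,i in ims.items(): cv2.imwrite(f'pics/{n}9.png',i)
b=ims['wrist'];print(endpix(b),prof(b)[20:].tolist())
m=np.hstack([cv2.resize(b[80:280,156:356],(400,400),interpolation=2),cv2.resize(ims['scene'][170:250,270:350],(400,400),interpolation=2)])
cv2.imwrite('pics/m9.png',np.clip(m*1.3,0,255).astype('uint8'))
E
```

```text
[0.54667568 0.2077274  0.18136737] [-0.0078935   0.37835848 -0.89683195]
[(np.int32(426), [255.1, 275.8]), (np.int32(111), [228.5, 316.5]), (np.int32(380), [255.8, 317.2]), (np.int32(88), [283.2, 316.9])] [21, 16, 18, 18, 16, 20, 18, 17, 19, 18, 20, 17, 20, 18, 19, 19, 18, 16, 18, 16, 20, 22, 17, 17, 15, 15, 16, 15, 16, 15, 17, 19, 32, 42, 41, 41, 40, 43, 42, 39, 42, 41, 40, 41, 43, 41, 41, 42, 42, 41, 41, 44, 58, 91, 104, 106, 104, 105, 105, 103, 104, 104, 105, 104, 104, 105, 105, 104, 105, 104]
```

View pics/m9.png

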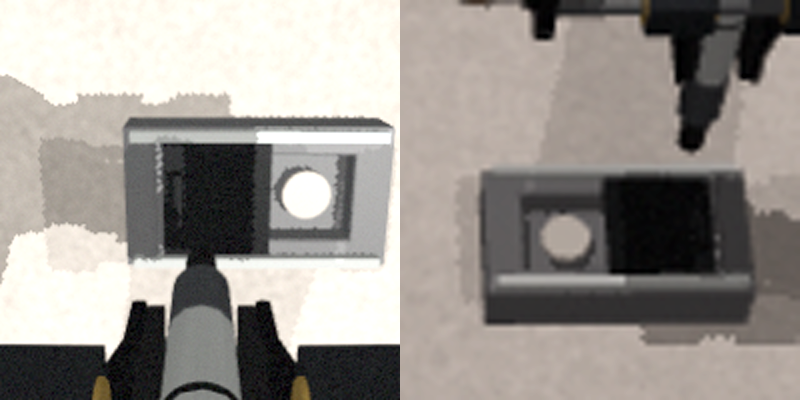

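The shutter is fully open and the whole tile is visible, at wrist pixel about (309,177) and scene pixel about (303,217.6). The nose tip is at scene pixel (328,199). Now I'll measure these numerically.

```bash
cat >> h.py <<'E'
def P(n,X):
    c=get_calibration(n);q=np.array(c['R'])@X+c['t'];x,y=q[:2]/q[2];k=1+c['k1']*(x*x+y*y);return np.array([c['fx']*x*k+c['cx'],c['fy']*y*k+c['cy']])
def todock(p):
    a=np.radians(YD);d=np.array(p)[:2]-C;return np.round(np.array([d@[np.cos(a),np.sin(a)],d@[-np.sin(a),np.cos(a)]])*1e3,2)
def blob(im,guess,th,r=14):
    g=cv2.cvtColor(im,cv2.COLOR_BGR2GRAY).astype(float);u,v=map(int,guess);w=g[v-r:v+r+1,u-r:u+r+1]
    n,l,st,c=cv2.connectedComponentsWithStats((w>th).astype('uint8'));k=l[r,r];return c[k]+[u-r,v-r],st[k]
E
python3 - <<'E'
from h import *
import json
s=json.load(open('w9.json'))
w,sc,tp=[cv2.imread(f'pics/{n}9.png') for n in('wrist','scene','top')]
g=lambda i,u,v:cv2.cvtColor(i,cv2.COLOR_BGR2GRAY)[v,u]
tg=P('top',np.r_[dk(0,-.025),.026]);print('top guess',tg)
for n,i,u in (('wrist',w,(309,177)),('scene',sc,(303,217)),('top',tp,tg)):
    u=[int(round(q)) for q in u];G=cv2.cvtColor(i,cv2.COLOR_BGR2GRAY);v=int(G[u[1],u[0]])
    for f in (.75,.85):
        c,st=blob(i,u,v*f);print(n,v,c,st,todock(plane(n,c,.026,s if n=='wrist' else None)))
G=cv2.cvtColor(sc,cv2.COLOR_BGR2GRAY)
print(G[186:203,318:338])
p=np.array(s['ee_pos'])
for th in (0,-2,-4):
    a=np.radians(31.7);x=np.array([np.cos(a),np.sin(a),0]);t=np.radians(th);ax=-np.sin(t)*x+np.array([0,0,np.cos(t)])
    for q in (0.,.02):print(th,q,P('scene',p+[0,0,.019]-ax*(.0985-q)))
E
```

```text
top guess [212.65601357 198.4658584 ]
wrist 205 [309.00214592 177.16309013] [  2   3  25  24 466] [  0.62 -25.9 ]
wrist 205 [309.01873536 177.07259953] [  3   3  23  23 427] [  0.72 -25.91]
scene 129 [302.60869565 216.75362319] [ 9 10 10  9 69] [  0.5  -23.88]
scene 129 [302.65       216.71666667] [ 9 10 10  8 60] [  0.4  -23.77]
top 134 [213.13157895 199.39473684] [10 12  8  7 38] [ -3.25 -24.72]
top 134 [213.09375 199.5    ] [11 13  7  6 32] [ -3.46 -24.44]
[[118 121 122 121 120 118 117  29  34  18  21  39  59  70  68  69  49  56
  117 116]
 [119 121 122 123 123 121 117 111  44  20  21  24  30  34  36  34  30  73
  120 119]
 [117 118 119 121 124 122 118 118  24  21  22  23  24  22  23  21  31  95
  121 122]
 [117 118 119 119 121 121 121 101  18  21  21  22  24  22  23  20  36 119
  121 121]
 [121 120 120 118 118 118 118  97  21  20  23  24  23  24  21  25  53 121
  121 119]
 [123 122 121 121 120 119 120  77  20  20  22  23  23  23  23  31  95 122
  118 118]
 [119 119 120 119 119 120 120  75  20  20  22  24  23  22  21  31 101 123
  118 120]
 [120 118 119 121 120 120 121 116  47  22
[... 320 characters left out ...]
 116 119  91   9   7   8   7  21 118 120 120 120 119
  119 121]
 [118 120 121 120 120 121 120  70   9   6   9   9  41 124 122 122 121 120
  121 132]
 [118 118 118 120 121 120 120 115  35   7   5  16  93 123 121 121 121 120
  120 135]
 [118 117 117 121 123 123 122 122 115  89  64 113 116 120 119 119 120 121
  122 137]
 [117 116 116 118 121 120 121 121 120 118 116 118 119 119 120 120 119 119
  122 136]
 [119 118 118 116 119 119 120 120 120 121 122 121 120 121 121 122 122 121
  122 134]]
0 0.0 [327.21219571 201.17899549]
0 0.02 [328.31903513 196.57419786]
-2 0.0 [327.08551823 199.91747186]
-2 0.02 [328.21498565 195.55948136]
-4 0.0 [326.96582376 198.63401432]
-4 0.02 [328.11661914 194.5261121 ]
```

>>> {"op": "carry_out", "data": {"deltas": [{"hand": 10, "dp": [0.1, 0.1, 0], "spin": 0}, {"hand": 10, "dp": [0.197, 0.208, 0], "spin": 0}, {"hand": 10, "dp": [0.197, 0.208, 0.1], "spin": 0}, {"hand": 10, "dp": [0.197, 0.208, 0.25], "spin": 0}, {"hand": 10, "dp": [0.197, 0.208, 0.328], "spin": 0}, {"hand": 10, "dp": [0.197, 0.208, 0.328], "spin": 0}, {"hand": 10, "dp": [0.197, 0.208, 0.328], "spin": 0}, {"hand": 10, "dp": [0.197, 0.208, 0.328], "spin": 0}], "force": 14}}

```text
time: 15.85
ee_pos: [0.6173, 0.189, 0.1018]
eef_rot: [0.962, 0.272, 0.001, -0.0]
ft_force: [0.9, -1.2, -1.3]
width: 0.0199
grip_force: 14.0
```

```bash
python3 - <<'E'
from h import *
s=read_state();print(todock(s['ee_pos']),s['ee_pos'],s['ft_force'],s['torque'])
E
```

```text
[ 53.31 -25.7 ] [0.61729167 0.18903414 0.10182018] [ 0.94394103 -1.20120062 -1.29496727] [-0.06007463  0.13599064 -0.04068113]
```

>>> {"op": "carry_out", "data": {"deltas": [{"hand": 10, "dp": [-0.008, 0, 0], "spin": 0}, {"hand": 10, "dp": [-0.016, 0, 0], "spin": 0}, {"hand": 10, "dp": [-0.02, 0, 0], "spin": 0}, {"hand": 10, "dp": [-0.02, 0, 0], "spin": 0}]}}

```text
time: 16.25
ee_pos: [0.6132, 0.1867, 0.1014]
eef_rot: [0.962, 0.272, 0.001, -0.0]
ft_force: [2.8, 1.5, 2.8]
width: 0.0198
grip_force: 14.0
```

>>> {"op": "carry_out", "data": {"deltas": [{"hand": 10, "dp": [-0.008, 0, 0], "spin": 0}, {"hand": 10, "dp": [-0.008, 0, 0], "spin": 0}, {"hand": 10, "dp": [-0.008, 0, 0], "spin": 0}]}}

```text
time: 16.55
ee_pos: [0.6107, 0.1853, 0.1005]
eef_rot: [0.962, 0.272, 0.0, -0.0]
ft_force: [3.3, 1.6, 1.2]
width: 0.0198
grip_force: 14.0
```

>>> {"op": "carry_out", "data": {"deltas": [{"hand": 10, "dp": [-0.008, 0, 0], "spin": 0}, {"hand": 10, "dp": [-0.008, 0, 0], "spin": 0}, {"hand": 10, "dp": [-0.008, 0, 0], "spin": 0}]}}

```text
time: 16.85
ee_pos: [0.6087, 0.1841, 0.1002]
eef_rot: [0.962, 0.272, -0.0, -0.0]
ft_force: [3.2, 0.5, 1.0]
width: 0.0196
grip_force: 14.0
```

>>> {"op": "carry_out", "data": {"deltas": [{"hand": 10, "dp": [-0.008, 0, 0], "spin": 0}, {"hand": 10, "dp": [-0.008, 0, 0], "spin": 0}, {"hand": 10, "dp": [-0.008, 0, 0], "spin": 0}]}}

```text
time: 17.15
ee_pos: [0.607, 0.183, 0.1002]
eef_rot: [0.962, 0.272, -0.0, -0.0]
ft_force: [2.6, 1.2, 1.4]
width: 0.0199
grip_force: 14.0
```

```bash
python3 - <<'E'
from h import *
s=read_state();print(todock(s['ee_pos']),s['ee_pos'],s['ft_force'],s['torque'])
b=camera('wrist')[:,:,::-1].copy();cv2.imwrite('pics/w10.png',b);print(endpix(b),prof(b)[30:].tolist())
E
```

```text
[ 41.39 -25.49] [0.60701368 0.18300847 0.10022575] [2.5886354  1.22884737 1.44412442] [ 0.38583938 -0.64929822  0.05416616]
[(np.int32(131), [229.8, 275.6]), (np.int32(276), [267.0, 276.2]), (np.int32(103), [228.2, 316.5]), (np.int32(438), [255.9, 319.2]), (np.int32(81), [283.4, 317.0])] [148, 145, 141, 99, 30, 20, 19, 18, 19, 20, 21, 19, 22, 35, 43, 44, 44, 44, 43, 44, 44, 43, 43, 45, 43, 45, 43, 45, 42, 44, 43, 44, 44, 44, 43, 46, 50, 81, 105, 109, 110, 110, 110, 109, 109, 109, 109, 109, 109, 109, 108, 109, 109, 108, 109, 109, 109, 109, 109, 109]
```

```bash
python3 - <<'E'
from h import *
for o in [(224.3,199,None,319.1),(231,209.8,201.8,317.4),(232.3,211.8,202,317.2),(227,203.2,193.2,319.2)]:
  ob=[(.065,.01,o[0]),(.03,.01,o[1]),(.13,0,o[3])]+([(0,.006,o[2])] if o[2] else [])
  print([lean3(ob,g)[0].tolist() for g in (92,98)], lean3(ob,98)[1])
E
```

```text
[[3.15, -0.8, 2.04], [4.23, -3.33, -0.46]] [-0.72  0.46  0.15 -0.83 -0.11]
[[-1.96, -2.59, 1.11], [-1.27, -4.41, -1.75]] [-0.53  0.28  0.07  0.03 -1.1  -0.44]
[[-2.04, -3.92, 2.68], [-1.36, -5.73, -0.19]] [-0.81 -0.61  0.3   0.94 -1.43 -0.05]
[[1.74, -2.05, 2.36], [2.44, -4.08, -0.76]] [-0.66  0.18  0.15  0.19 -1.02 -0.19]
```

>>> {"op": "carry_out", "data": {"deltas": [{"hand": 10, "dp": [0.04, 0, 0], "spin": 0}, {"hand": 10, "dp": [0.1, 0, -0.1], "spin": 0}, {"hand": 10, "dp": [0.2, 0, -0.25], "spin": -0.05}, {"hand": 10, "dp": [0.2, 0, -0.28], "spin": -0.48}, {"hand": 10, "dp": [0.2, 0, -0.28], "spin": -0.48}, {"hand": 10, "dp": [0.2, 0, -0.28], "spin": -0.48}, {"hand": 10, "dp": [0.2, 0, -0.28], "spin": -0.48}, {"hand": 10, "dp": [0.2, 0, -0.28], "spin": -0.48}, {"hand": 10, "dp": [0.2, 0, -0.28], "spin": -0.48}, {"hand": 10, "dp": [0.2, 0, -0.28], "spin": -0.48}, {"hand": 10, "dp": [0.2, 0, -0.28], "spin": -0.48}, {"hand": 10, "dp": [0.2, 0, -0.28], "spin": -0.48}, {"hand": 10, "dp": [0.2, 0, -0.28], "spin": -0.48}, {"hand": 10, "dp": [0.2, 0, -0.28], "spin": -0.48}, {"hand": 10, "dp": [0.2, 0, -0.28], "spin": -0.48}, {"hand": 10, "dp": [0.2, 0, -0.28], "spin": -0.48}], "force": 25}}

```text
time: 18.8
ee_pos: [0.6497, 0.2093, 0.1701]
eef_rot: [0.517, 0.856, -0.0, -0.0]
ft_force: [0.4, -0.3, -0.9]
width: 0.0198
grip_force: 25.0
```

```bash
python3 - <<'E'
from h import *
s=read_state();p=np.array(s['ee_pos']);print(p,s['joint_positions'],s['ft_force'])
R=Rn.from_quat(s['eef_rot']).as_matrix();x=R[:,0];print('yaw',np.degrees(np.arctan2(x[1],x[0])))
a=camera('scene')[:,:,::-1].copy();cv2.imwrite('pics/s11.png',a);b=camera('wrist')[:,:,::-1].copy();cv2.imwrite('pics/w11.png',b);print(endpix(b),prof(b)[20:80].tolist())
for th in (-3,0,3):
    t=np.radians(th);ax=-np.sin(t)*x+np.array([0,0,np.cos(t)])
    print(th,[np.round(P('scene',p+[0,0,.019]-ax*d),2).tolist() for d in (0,.07,.08,.09,.0985)])
u,v=np.round(P('scene',p+[0,0,.019-.09])).astype(int)
G=cv2.cvtColor(a,cv2.COLOR_BGR2GRAY);print(u-9,v-14);print(G[v-14:v+8,u-9:u+10])
E
```

```text
[0.64973894 0.20925617 0.17011685] [-0.51320781  0.48886679  0.19180692  1.36847071 -0.0931957   1.29340753
  0.16731907] [ 0.3635735  -0.31733381 -0.89361911]
yaw 117.79460496651028
[(np.int32(125), [229.8, 275.3]), (np.int32(120), [281.5, 275.5]), (np.int32(147), [255.9, 276.1]), (np.int32(107), [228.3, 316.6]), (np.int32(425), [255.8, 318.8]), (np.int32(86), [283.4, 316.5])] [189, 190, 189, 186, 184, 182, 183, 185, 187, 187, 185, 184, 183, 146, 63, 25, 15, 20, 22, 16, 18, 19, 18, 33, 42, 43, 43, 42, 44, 44, 44, 43, 43, 44, 43, 44, 44, 44, 45, 44, 46, 44, 44, 45, 45, 43, 51, 79, 105, 109, 110, 110, 110, 110, 110, 110, 110, 110, 111, 110]
-3 [[311.08, 215.18], [306.23, 231.13], [305.58, 233.26], [304.94, 235.37], [304.41, 237.13]]
0 [[311.08, 215.18], [307.89, 231.23], [307.46, 233.39], [307.04, 235.5], [306.69, 237.28]]
3 [[311.08, 215.18], [309.55, 231.3], [309.35, 233.46], [309.15, 235.59], [308.98, 237.37]]
298 222
[[ 29  27  28  25  26  26  27  29  26  28  29  27  27  26  27  28  28  28
   27]
 [ 27  27  27  26  26  26  27  28  27  26  26  27  27  27  28  28  27  28
   26]
 [ 2
[... 916 characters left out ...]
  11  13  11  12  10  10  10  12  12  10  12
   12]
 [  6   3   5   6   5   7   6   8   7   8   8   8  10   7   6  11   9   9
   11]
 [  4   9  13  15   5   4   4   4   5   5   3   2   5   3   4   3   4   4
    6]
 [  4   5  31   7   5   4   4   5   6   2   5   3   5   4   2   4   6   3
    3]
 [  5  31  33   5   2   4   3   4   2   6   6   3   4   4   4   5   5   3
    2]
 [ 87  62  91  62  61  33  33  34  31  31   6   5   3   4   5   3   1   3
    3]
 [116 117 120 115 115 117 116 117 113 112 114 117 119 118 118  90  90  90
   89]
 [116 118 119 120 120 118 116 116 115 115 118 120 121 121 121 118 116 117
  117]
 [119 119 120 122 121 117 116 115 115 115 116 115 116 119 120 118 113 117
  121]]
```

>>> {"op": "carry_out", "data": {"deltas": [{"hand": 10, "dp": [0, 0, -0.18], "spin": 0}, {"hand": 10, "dp": [-0.08, -0.14, -0.356], "spin": 0}, {"hand": 10, "dp": [-0.2, -0.3, -0.356], "spin": 0}, {"hand": 10, "dp": [-0.322, -0.45, -0.356], "spin": 0}, {"hand": 10, "dp": [-0.322, -0.563, -0.356], "spin": 0}, {"hand": 10, "dp": [-0.322, -0.563, -0.356], "spin": 0}, {"hand": 10, "dp": [-0.322, -0.563, -0.356], "spin": 0}, {"hand": 10, "dp": [-0.322, -0.563, -0.356], "spin": 0}]}}

```text
time: 19.7
ee_pos: [0.5635, 0.0733, 0.2593]
eef_rot: [0.515, 0.857, 0.0, 0.0]
ft_force: [-0.0, 0.1, -1.6]
width: 0.0192
grip_force: 25.0
```

```bash
cat > nose.py <<'E'
from h import *
s=read_state();p=np.array(s['ee_pos']);print(p)
R=Rn.from_quat(s['eef_rot']).as_matrix();x=R[:,0];print('yaw',np.degrees(np.arctan2(x[1],x[0])))
a=camera('scene')[:,:,::-1].copy();cv2.imwrite('pics/s12.png',a)
def show(a,p):
  for th in (-3,0,3):
    t=np.radians(th);ax=-np.sin(t)*x+np.array([0,0,np.cos(t)])
    print(th,[np.round(P('scene',p+[0,0,.019]-ax*d),2).tolist() for d in (.07,.08,.09,.0985)])
  G=cv2.cvtColor(a,cv2.COLOR_BGR2GRAY).astype(float)
  u,v=np.round(P('scene',p+[0,0,.019-.09])).astype(int)
  for r in range(v-8,v+8):
    w=np.clip((85-G[r,u-9:u+6])/70,0,1); print(r,round((w*np.arange(u-9,u+6)).sum()/max(w.sum(),.1),2),round(w.sum(),1))
show(cv2.imread('pics/s6.png'),np.array([.5627,.0726,.2589])); show(a,p)
E
python3 nose.py
```

```text
[0.56347324 0.07333608 0.25931735]
yaw 117.97577921207497
-3 [[273.74, 153.98], [273.34, 156.7], [272.94, 159.38], [272.62, 161.62]]
0 [[275.39, 154.08], [275.21, 156.82], [275.04, 159.51], [274.89, 161.77]]
3 [[277.05, 154.14], [277.1, 156.88], [277.14, 159.58], [277.18, 161.84]]
152 274.83 10.3
153 274.82 10.1
154 274.88 9.7
155 274.89 9.1
156 274.92 7.7
157 274.75 6.7
158 274.78 6.8
159 274.84 6.9
160 274.3 6.3
161 273.53 5.5
162 273.31 5.5
163 273.44 3.9
164 279.09 0.5
165 278.69 0.7
166 279.57 0.3
167 279.41 0.8
-3 [[273.86, 154.24], [273.46, 156.96], [273.06, 159.64], [272.73, 161.89]]
0 [[275.51, 154.34], [275.34, 157.08], [275.16, 159.77], [275.01, 162.03]]
3 [[277.17, 154.4], [277.22, 157.14], [277.26, 159.84], [277.3, 162.1]]
152 276.16 8.4
153 276.17 8.1
154 276.13 8.0
155 276.11 7.7
156 276.29 7.0
157 276.65 6.3
158 276.63 6.6
159 276.74 6.8
160 276.63 6.4
161 276.21 5.7
162 276.1 5.6
163 276.33 4.7
164 277.76 1.1
165 278.63 0.7
166 279.57 0.3
167 279.41 0.8
```

```bash
python3 - <<'E'
from h import *
to(*dk(-.0018,-.0249),.135,YD)
E
```

```text
pos [0.5635 0.0734 0.2591] yaw 117.99 -> dp [0.2976 0.1868 0.4966] spin 0.4811
```

>>> {"op": "carry_out", "data": {"deltas": [{"hand": 10, "dp": [0.07, 0.05, 0], "spin": 0.1}, {"hand": 10, "dp": [0.14, 0.1, 0], "spin": 0.2}, {"hand": 10, "dp": [0.21, 0.15, 0], "spin": 0.3}, {"hand": 10, "dp": [0.28, 0.187, 0], "spin": 0.4}, {"hand": 10, "dp": [0.298, 0.187, 0.1], "spin": 0.481}, {"hand": 10, "dp": [0.298, 0.187, 0.2], "spin": 0.481}, {"hand": 10, "dp": [0.298, 0.187, 0.3], "spin": 0.481}, {"hand": 10, "dp": [0.298, 0.187, 0.3], "spin": 0.481}, {"hand": 10, "dp": [0.298, 0.187, 0.3], "spin": 0.481}, {"hand": 10, "dp": [0.298, 0.187, 0.4], "spin": 0.481}, {"hand": 10, "dp": [0.298, 0.187, 0.497], "spin": 0.481}, {"hand": 10, "dp": [0.298, 0.187, 0.497], "spin": 0.481}, {"hand": 10, "dp": [0.298, 0.187, 0.497], "spin": 0.481}, {"hand": 10, "dp": [0.298, 0.187, 0.497], "spin": 0.481}]}}

```text
time: 21.15
ee_pos: [0.5704, 0.1604, 0.1363]
eef_rot: [0.963, 0.271, 0.001, -0.0]
ft_force: [-0.6, 0.6, -1.1]
width: 0.0193
grip_force: 25.0
```

```bash
python3 - <<'E'
from h import *
s=read_state();p=np.array(s['ee_pos']);print(todock(p),s['ft_force'],s['torque']);to(*dk(-.0018,-.0249),.1055,YD)
a=camera('scene')[:,:,::-1].copy();b=camera('wrist')[:,:,::-1].copy();cv2.imwrite('pics/s13.png',a);cv2.imwrite('pics/w13.png',b)
x=Rn.from_quat(s['eef_rot']).as_matrix()[:,0];t=np.radians(1.2);ax=-np.sin(t)*x+np.array([0,0,np.cos(t)])
print('nose pred',P('scene',p+[0,0,.019]-ax*.0985),'tile pred',P('scene',np.r_[dk(0,-.025),.026]))
G=cv2.cvtColor(a,cv2.COLOR_BGR2GRAY);print(292,200);print(G[200:226,292:314])
q=wproj(np.array([0,0,.0795]));print('wrist nose',q)
Gw=cv2.cvtColor(b,cv2.COLOR_BGR2GRAY)[160:216:2,216:296:3];print(Gw)
E
```

```text
[ -1.61 -25.7 ] [-0.59797396  0.56937798 -1.06350545] [-0.0553874   0.13621496  0.05925487]
pos [0.5704 0.1604 0.1363] yaw 31.39 -> dp [-0.001  -0.0032  0.1233] spin -0.0001
nose pred [302.95536587 210.29455354] tile pred [302.14452742 216.57773403]
292 200
[[121 120 121 120 119 119 121 120 119  54  24  22  23  23  23  22  23  45
  118 117 115 115]
 [123 124 124 125 120 118 120 119 117  39  20  21  25  24  23  24  24  46
  116 116 117 116]
 [122 114 122 123 112 119 120 121 120  36  21  21  23  23  22  21  23  67
  106 108 110 108]
 [ 82  80  82  82  79  81  81 119 119  39  23  23  23  25  24  24  22  61
   78  79  79  78]
 [ 70  71  70  71  70  70  70  79  79  48  23  23  25  23  23  25  22  56
   70  71  70  71]
 [ 67  67  67  67  67  67  67  67  67  64  32  24  24  23  24  24  42  65
   55  33  31  32]
 [ 46  45  45  45  45  45  46  45  44  45  16  12  14  17  15  30  41  45
   29   8  11  11]
 [ 41  42  41  41  40  42  41  42  41  41   9   9   8   8  10  38  40  41
   25   7   4   9]
 [ 41  42  41  42  41  42  42  41  41  34  10   6   7   6  13  41  42  41
   24   8   6   8]
 [ 41
[... 4080 characters left out ...]
  76  83  83  81  80]
 [ 20  20  15  26  26  20  61  77  80  81  82  23  40  44  43  41  54  82
   81  79  83  72  80  80  82  85  82]
 [ 21  22  16  22  23  21  54  64  68  68  65  47  47  38  49  46  48  65
   66  65  68  66  79  81  81  80  82]
 [ 16  17  18  17  15  22  55  66  67  67  50  45  45  45  46  48  43  52
   64  68  65  66  75  80  83  81  82]
 [ 20  21  19  23  22  23  52  69  65  60  39  43  50  48  51  46  44  44
   65  63  69  67  79  84  82  86  80]
 [ 19  22  26  23  17  18  60  78  78  51  44  46  47  45  47  47  42  46
   70  75  73  76  81  83  82  80  81]
 [ 17  18  16  17  17  19  55  81  79  45  45  44  44  45  45  49  41  47
   63  83  78  82  81  82  83  85  82]]
```

```bash
python3 - <<'E'
from h import *
s=read_state();R=Rn.from_quat(s['eef_rot']).as_matrix();p=np.array(s['ee_pos'])
b=cv2.imread('pics/w13.png');G=cv2.cvtColor(b,cv2.COLOR_BGR2GRAY)
m=((G>115)&(G<215)).astype('uint8')[168:206,236:280]
n,l,st,c=cv2.connectedComponentsWithStats(m);k=1+np.argmax(st[1:,4]);pts=np.argwhere(l==k)
rows={r+168:(pts[pts[:,0]==r][:,1].min()+236,pts[pts[:,0]==r][:,1].max()+236) for r in range(38) if (pts[:,0]==r).any()}
print(rows)
for r in (194,):
  for x in(-.004,-.002,0,.002,.004):print(x,[wproj(np.array([x+.006,0,z]))[1].round(1) for z in (.072,.0795)])
for th in(0,1.2,2.5): print(th,wproj(np.array([.0985*np.sin(np.radians(th))+.006,0,-.019+.0985])))
zt=p[2]-.026
for x in (-.004,0,.004): print('tile',x,wproj(np.array([x,0,zt])),wproj(np.array([x+.012,0,zt])),wproj(np.array([x-.012,0,zt])))
print('nose col rows',[(r,int(G[r,256])) for r in range(188,204)])
E
```

```text
{173: (np.int64(250), np.int64(260)), 174: (np.int64(248), np.int64(262)), 175: (np.int64(247), np.int64(264)), 176: (np.int64(246), np.int64(265)), 177: (np.int64(245), np.int64(266)), 178: (np.int64(244), np.int64(266)), 179: (np.int64(244), np.int64(267)), 180: (np.int64(244), np.int64(268)), 181: (np.int64(243), np.int64(268)), 182: (np.int64(243), np.int64(268)), 183: (np.int64(243), np.int64(269)), 184: (np.int64(243), np.int64(269)), 185: (np.int64(242), np.int64(269)), 186: (np.int64(242), np.int64(269)), 187: (np.int64(242), np.int64(269)), 188: (np.int64(243), np.int64(269)), 189: (np.int64(243), np.int64(269)), 190: (np.int64(243), np.int64(269)), 191: (np.int64(243), np.int64(268)), 192: (np.int64(244), np.int64(268)), 193: (np.int64(242), np.int64(267)), 194: (np.int64(241), np.int64(266)), 195: (np.int64(241), np.int64(265)), 196: (np.int64(242), np.int64(264)), 197: (np.int64(242), np.int64(249)), 198: (np.int64(241), np.int64(246))}
-0.004 [np.float64(201.0), np.float64(197.8)]
-0.002 [np.float64(198.5), np.float64(195.3)]
0 [np.float64(195.9), np.float64(192.9)]
0.002 [np.float64(193.4), np.float64(190.4)]
0.004 [np.float64(190.9), np.float64(187.9)]
0 [255.74060407 192.85282775]
1.2 [255.74126796 190.3007516 ]
2.5 [255.74199364 187.52298674]
tile -0.004 [255.7930026  192.84030969] [255.79716785 179.53766975] [255.7890039  205.80627257]
tile 0 [255.79437219 188.44377997] [255.79859441 175.02769824] [255.7903187  201.52134267]
tile 0.004 [255.79576053 184.00963292] [255.80004046 170.47953326] [255.79165152 197.19942704]
nose col rows [(188, 198), (189, 206), (190, 205), (191, 204), (192, 194), (193, 140), (194, 52), (195, 20), (196, 20), (197, 22), (198, 10), (199, 24), (200, 2), (201, 21), (202, 21), (203, 32)]
```

>>> {"op": "carry_out", "data": {"deltas": [{"hand": 10, "dp": [0.011, 0, 0.03], "spin": 0}, {"hand": 10, "dp": [0.011, 0, 0.07], "spin": 0}, {"hand": 10, "dp": [0.011, 0, 0.1], "spin": 0}, {"hand": 10, "dp": [0.011, 0, 0.11], "spin": 0}, {"hand": 10, "dp": [0.011, 0, 0.115], "spin": 0}, {"hand": 10, "dp": [0.011, 0, 0.115], "spin": 0}, {"hand": 10, "dp": [0.011, 0, 0.115], "spin": 0}]}}

```text
time: 21.95
ee_pos: [0.5721, 0.1614, 0.1066]
eef_rot: [0.963, 0.27, 0.0, -0.0]
ft_force: [0.1, -0.1, -0.4]
width: 0.0193
grip_force: 25.0
```

```bash
cat > chk.py <<'E'
from h import *
f=[]
for i in range(6):
    s=read_state();f.append(s['ft_force']);b=camera('wrist')[:,:,::-1].copy()
p=s['ee_pos'];print(todock(p),p,'F',np.mean(f,0).round(2),np.std(f,0).round(2))
G=cv2.cvtColor(b,cv2.COLOR_BGR2GRAY)[160:216,230:290]
m=((G>115)&(G<220)).astype('uint8');n,l,st,c=cv2.connectedComponentsWithStats(m);k=1+np.argmax(st[1:,4]);pts=np.argwhere(l==k)
for r in range(0,56,2):
    q=pts[pts[:,0]==r][:,1]
    d=np.where(G[r]<45)[0]
    if len(q): print(r+160,q.min()+230,q.max()+230,'dark',(d.min()+230,d.max()+230) if len(d) else None)
a=camera('scene')[:,:,::-1];A=cv2.cvtColor(np.ascontiguousarray(a),cv2.COLOR_BGR2GRAY);print(A[208:224,294:312])
E
python3 chk.py
```

```text
[  0.25 -25.72] [0.57201552 0.16138063 0.10650694] F [-0.23 -0.23 -0.98] [0.37 0.18 0.27]
160 230 289 dark None
162 230 289 dark None
164 230 289 dark None
166 230 289 dark None
[[ 41  41  41  41  41  41  28  21  23  23  24  23  24  23  26  41  23   7]
 [ 37  38  38  37  38  37  25  21  22  24  22  22  24  22  28  37  22   7]
 [ 37  36  37  37  38  37  26  22  22  24  24  24  22  22  33  36  29   5]
 [ 37  37  38  37  37  37  30  22  23  23  24  22  23  22  35  37  28   8]
 [ 39  38  39  39  40  40  39  19  23  24  23  22  23  30  40  40  36   8]
 [ 39  40  41  40  40  41  82  41  16  17  16  15  29  39  40  41  40   7]
 [ 39  41  40  40  41  81 124  34   6   8   9   8  56  42  41  41  41   5]
 [ 40  40  41  41  49 123 106  26   5   7   9  22  75  59  42  40  41  10]
 [ 41  41  42  41  67 126 103  23   7   8   7  23  78  77  43  41  40  15]
 [ 40  41  41  40  65  86 125  32   7   6   6  57  79  79  44  41  41  16]
 [ 39  41  40  41  64 123 128  99  32   8  40  77  79  78  43  41  40  16]
 [ 40  40  41  41  53 116 128 127 123 123  79  79  79  65  42  41  41  23]
 [ 41  41  41  41  41  76 117 128 129 129  82  79  75  50  41  41  40  23]
 [ 40  39  41  41  40  44  68  95  95 105  78  60  51  42  40  41  40  25]
 [ 39  41  42  40  41  40  43  49  56  58  47  42  41  41  40  41  40  23]
 [ 39  41  41  40  40  39  68  42  45  45  39  39  40  39  39  39  38  29]]
```

>>> {"op": "carry_out", "data": {"deltas": [{"hand": 10, "dp": [0.003, 0, 0.004], "spin": 0}, {"hand": 10, "dp": [0.003, 0, 0.008], "spin": 0}, {"hand": 10, "dp": [0.003, 0, 0.008], "spin": 0}]}}

```text
time: 22.6
ee_pos: [0.5726, 0.1618, 0.1042]
eef_rot: [0.963, 0.27, 0.0, -0.0]
ft_force: [0.5, 0.4, 0.4]
width: 0.0197
grip_force: 25.0
```

```bash
python3 chk.py | head -1
```

```text
[  0.96 -25.69] [0.5725996  0.16177039 0.10436934] F [-0.03  0.11 -0.35] [0.43 0.5  0.53]
```

>>> {"op": "carry_out", "data": {"deltas": [{"hand": 10, "dp": [0, 0, 0.004], "spin": 0}, {"hand": 10, "dp": [0, 0, 0.008], "spin": 0}, {"hand": 10, "dp": [0, 0, 0.008], "spin": 0}]}}

```text
time: 23.25
ee_pos: [0.5726, 0.1617, 0.1022]
eef_rot: [0.963, 0.27, 0.0, -0.0]
ft_force: [0.8, -0.6, 0.5]
width: 0.0196
grip_force: 25.0
```

```bash
python3 chk.py | grep -v dark
```

```text
[  0.95 -25.67] [0.57258811 0.16178133 0.10237183] F [0.24 0.02 0.85] [0.24 0.51 0.29]
[[ 41  42  41  42  42  41  26  22  23  23  25  23  21  22  26  41  23   7]
 [ 37  38  38  37  38  37  21  20  22  24  24  24  22  22  29  37  22   8]
 [ 36  36  37  37  36  37  20  21  23  23  24  23  22  22  32  36  28   8]
 [ 37  36  36  37  37  37  25  23  22  25  23  25  23  20  32  37  30   7]
 [ 39  39  38  40  40  39  32  21  23  23  23  22  23  22  39  39  36   9]
 [ 39  41  41  41  41  41  40  20  24  24  22  22  22  35  41  40  41   5]
 [ 40  41  41  40  40  61  82  21  12  19  19  16  38  41  40  41  41   6]
 [ 40  42  41  41  49 121 101  23   7  10   8  26  66  42  40  40  40  10]
 [ 40  40  41  40  67 127 103  24   9   8   7  24  78  59  41  40  40  15]
 [ 40  41  41  40  68 126 103  25   8   6   8  40  78  69  42  41  41  15]
 [ 39  41  41  41  70 127  79  16   8  10   7  58  79  78  42  41  40  14]
 [ 40  40  41  40  65 127 125  72  16   6  41  76  80  71  43  40  42  23]
 [ 40  40  40  41  54 106 127 125 123  78  77  80  79  52  42  40  41  23]
 [ 40  41  40  41  43  67  96 117 129 125  82  75  59  41  41  41  41  23]
 [ 38  40  40  40  42  44  56  72  77  81  60  59  43  41  41  42  41  23]
 [ 39  41  40  40  40  41  69  46  47  45  40  41  39  40  38  39  39  28]]
```

```bash
python3 -c "
from bench import *
print(close_job())"
```

```text
the job is handed in; nothing more can be done
None
```

I handed the job in with the shutter pushed fully open to its stop. The gripped probe is upright to within about 2° and rests on the tile at about 1.8 N, within roughly 1.5 mm of its centre. The robot clock was about 24 s of the 48 s allowed.

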